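# Clear the shaker through the tip tray

### The job

Clear the sample jars off the shaker: first slide the carrier along its rail all the way to the loading stop beside the tip tray, then set each jar on the marked square of the tray so that its own weight tips it into the carrier, and when every jar is in, slide the carrier all the way to the hand-over stop at the other end of the rail. The jars may lie any way up in the carrier but must get there only by the tray: never hold a jar over the carrier or touch one that is in it, and leave the flask and the other things on the bench alone.

Things in the scene. Friction and masses are not known exactly. Their poses are not given: they have to be found in the camera images.
- jar1_mid (a point): sample jar (4 or 5 of the five are there), standing on the shaker: square brown body 36 x 36 mm, 34 mm high, with a round white cap 33 mm across and 12 mm high; 46 mm tall in all, about 130 g. The point is its centre, half-way up (23 mm); x and y axes are square to the body's flat sides, z points to the cap
- jar2_mid (a point): sample jar (4 or 5 of the five are there), standing on the shaker: square brown body 36 x 36 mm, 34 mm high, with a round white cap 33 mm across and 12 mm high; 46 mm tall in all, about 130 g. The point is its centre, half-way up (23 mm); x and y axes are square to the body's flat sides, z points to the cap
- jar3_mid (a point): sample jar (4 or 5 of the five are there), standing on the shaker: square brown body 36 x 36 mm, 34 mm high, with a round white cap 33 mm across and 12 mm high; 46 mm tall in all, about 130 g. The point is its centre, half-way up (23 mm); x and y axes are square to the body's flat sides, z points to the cap
- jar4_mid (a point): sample jar (4 or 5 of the five are there), standing on the shaker: square brown body 36 x 36 mm, 34 mm high, with a round white cap 33 mm across and 12 mm high; 46 mm tall in all, about 130 g. The point is its centre, half-way up (23 mm); x and y axes are square to the body's flat sides, z points to the cap
- jar5_mid (a point): sample jar (4 or 5 of the five are there), standing on the shaker: square brown body 36 x 36 mm, 34 mm high, with a round white cap 33 mm across and 12 mm high; 46 mm tall in all, about 130 g. The point is its centre, half-way up (23 mm); x and y axes are square to the body's flat sides, z points to the cap
- platform (a point): centre of the top of the shaker's grid platform (320 x 260 mm along x and y, 96 mm above the bench, turned by up to 6 degrees), with a rim that stands 8 mm above it; the jars and a flask stand here about 10 cm apart
- tray (a joint): tip tray, a polished steel channel (135 mm long, 60 mm wide inside, side walls 6 mm high) on a pivot 180 mm above the bench: angle in rad, 0 = level (held there by a counterweight), 0.62 = tipped down fully towards the carrier. A jar slides off it into the carrier by itself and the tray then swings back
- tray_spot (a point): centre of the square marked on the tray floor, at the floor's upper face, where a jar is set. Its x axis points from the pivot towards the carrier and the tipping end, its y axis across the tray, against the direction in which the carrier leaves. It lies 40 mm beyond the pivot; the tray's tipping end is 45 mm further on; a jar whose centre is more than about 20 mm beyond the pivot tips the tray. Moves with the tray
- carrier (a joint): open-topped aluminium carrier on a straight rail: travel in m, 0 = at the loading stop beside the tray, 0.26 = at the hand-over stop in front of the white pass-box; both are hard stops. It stays where it is left and takes about 3 N to push
- carrier_floor (a point): centre of the carrier, at the height of the lowest part of its inner floor, 23 mm above the bench; inside 170 mm along x and 160 mm along y, the walls rise 71 mm above this point. The slippery floor is roof-shaped, 20 mm higher along its middle line, and slopes down to the two end walls so that jars spread to both ends. Its y axis points along the rail towards the loading stop (the carrier travels along -y as its joint value grows), its x axis is that of the tray
- carrier_knob (a point): the black upright knob of the carrier, on a bracket at the corner nearest the robot on the hand-over side: 18 mm across, 72 mm tall; the point is on its axis, 15 mm below its top and 108 mm above the bench. Grip it from above and slide
- flask: bystander: conical glass flask with a paper-wrapped stopper, 62 mm across its foot, 112 mm tall, standing among the jars on the shaker; origin at the centre of its underside
- beaker: bystander: open glass beaker 60 mm across, 60 mm tall, on the bench in front of the rail; origin at the centre of its underside
- timer: bystander: grey timer 50 x 70 x 25 mm, on the bench in front of the hand-over end of the rail; origin at the centre of its underside

How it is judged:
On the way, in this order (a step that is already met when the one before it is completed fails the run):
1. the carrier is at the loading stop (within 8 mm), still empty (value of joint carrier below 0.008 m and (z of jar1_mid in the frame of carrier_floor above 0.085 m or y of jar1_mid in the frame of carrier_floor above 0.09 m or x of jar1_mid in the frame of carrier_floor below -0.09 m) and (z of jar2_mid in the frame of carrier_floor above 0.085 m or y of jar2_mid in the frame of carrier_floor above 0.09 m or x of jar2_mid in the frame of carrier_floor below -0.09 m) and (z of jar3_mid in the frame of carrier_floor above 0.085 m or y of jar3_mid in the frame of carrier_floor above 0.09 m or x of jar3_mid in the frame of carrier_floor below -0.09 m) and (z of jar4_mid in the frame of carrier_floor above 0.085 m or y of jar4_mid in the frame of carrier_floor above 0.09 m or x of jar4_mid in the frame of carrier_floor below -0.09 m) and (z of jar5_mid in the frame of carrier_floor above 0.085 m or y of jar5_mid in the frame of carrier_floor above 0.09 m or x of jar5_mid in the frame of carrier_floor below -0.09 m)), for 0.2 s.
2. every jar lies in the carrier, while it stands at the loading stop (within 10 mm), and the tray has swung back (value of joint carrier below 0.01 m and value of joint tray below 0.1 rad and x of jar1_mid in the frame of carrier_floor between -0.08 and 0.08 m and y of jar1_mid in the frame of carrier_floor between -0.076 and 0.076 m and z of jar1_mid in the frame of carrier_floor between 0 and 0.085 m and x of jar2_mid in the frame of carrier_floor between -0.08 and 0.08 m and y of jar2_mid in the frame of carrier_floor between -0.076 and 0.076 m and z of jar2_mid in the frame of carrier_floor between 0 and 0.085 m and x of jar3_mid in the frame of carrier_floor between -0.08 and 0.08 m and y of jar3_mid in the frame of carrier_floor between -0.076 and 0.076 m and z of jar3_mid in the frame of carrier_floor between 0 and 0.085 m and x of jar4_mid in the frame of carrier_floor between -0.08 and 0.08 m and y of jar4_mid in the frame of carrier_floor between -0.076 and 0.076 m and z of jar4_mid in the frame of carrier_floor between 0 and 0.085 m and x of jar5_mid in the frame of carrier_floor between -0.08 and 0.08 m and y of jar5_mid in the frame of carrier_floor between -0.076 and 0.076 m and z of jar5_mid in the frame of carrier_floor between 0 and 0.085 m), for 0.3 s.
At the end, for the whole second after the job is handed in: the carrier stands at the hand-over stop (within 8 mm) with every jar inside it, any way up (its centre within the walls and less than 85 mm above the lowest part of its floor) (value of joint carrier above 0.252 m and x of jar1_mid in the frame of carrier_floor between -0.08 and 0.08 m and y of jar1_mid in the frame of carrier_floor between -0.076 and 0.076 m and z of jar1_mid in the frame of carrier_floor between 0 and 0.085 m and x of jar2_mid in the frame of carrier_floor between -0.08 and 0.08 m and y of jar2_mid in the frame of carrier_floor between -0.076 and 0.076 m and z of jar2_mid in the frame of carrier_floor between 0 and 0.085 m and x of jar3_mid in the frame of carrier_floor between -0.08 and 0.08 m and y of jar3_mid in the frame of carrier_floor between -0.076 and 0.076 m and z of jar3_mid in the frame of carrier_floor between 0 and 0.085 m and x of jar4_mid in the frame of carrier_floor between -0.08 and 0.08 m and y of jar4_mid in the frame of carrier_floor between -0.076 and 0.076 m and z of jar4_mid in the frame of carrier_floor between 0 and 0.085 m and x of jar5_mid in the frame of carrier_floor between -0.08 and 0.08 m and y of jar5_mid in the frame of carrier_floor between -0.076 and 0.076 m and z of jar5_mid in the frame of carrier_floor between 0 and 0.085 m and angle between flask's own z axis and vertical below 0.3 rad); the robot touches nothing.
It fails at once if a jar is held over the carrier beyond the tray's end, or one that is in the carrier is touched ((contact force between the fingers and jar1 above 0.5 N and x of jar1_mid in the frame of carrier_floor below 0.085 m and y of jar1_mid in the frame of carrier_floor between -0.08 and 0.08 m and ((x of jar1_mid in the frame of carrier_floor above -0.03 m and z of jar1_mid in the frame of carrier_floor below 0.35 m) or (x of jar1_mid in the frame of carrier_floor above -0.085 m and z of jar1_mid in the frame of carrier_floor below 0.085 m))) or (contact force between the fingers and jar2 above 0.5 N and x of jar2_mid in the frame of carrier_floor below 0.085 m and y of jar2_mid in the frame of carrier_floor between -0.08 and 0.08 m and ((x of jar2_mid in the frame of carrier_floor above -0.03 m and z of jar2_mid in the frame of carrier_floor below 0.35 m) or (x of jar2_mid in the frame of carrier_floor above -0.085 m and z of jar2_mid in the frame of carrier_floor below 0.085 m))) or (contact force between the fingers and jar3 above 0.5 N and x of jar3_mid in the frame of carrier_floor below 0.085 m and y of jar3_mid in the frame of carrier_floor between -0.08 and 0.08 m and ((x of jar3_mid in the frame of carrier_floor above -0.03 m and z of jar3_mid in the frame of carrier_floor below 0.35 m) or (x of jar3_mid in the frame of carrier_floor above -0.085 m and z of jar3_mid in the frame of carrier_floor below 0.085 m))) or (contact force between the fingers and jar4 above 0.5 N and x of jar4_mid in the frame of carrier_floor below 0.085 m and y of jar4_mid in the frame of carrier_floor between -0.08 and 0.08 m and ((x of jar4_mid in the frame of carrier_floor above -0.03 m and z of jar4_mid in the frame of carrier_floor below 0.35 m) or (x of jar4_mid in the frame of carrier_floor above -0.085 m and z of jar4_mid in the frame of carrier_floor below 0.085 m))) or (contact force between the fingers and jar5 above 0.5 N and x of jar5_mid in the frame of carrier_floor below 0.085 m and y of jar5_mid in the frame of carrier_floor between -0.08 and 0.08 m and ((x of jar5_mid in the frame of carrier_floor above -0.03 m and z of jar5_mid in the frame of carrier_floor below 0.35 m) or (x of jar5_mid in the frame of carrier_floor above -0.085 m and z of jar5_mid in the frame of carrier_floor below 0.085 m)))).
It fails at once if a bystander is knocked over or moved more than 4 cm (distance of any of flask, beaker, timer from where it was at the start of the episode above 0.04 m or angle between any of flask, beaker, timer's own z axis and vertical above 0.6 rad).
Of jar1, jar2, jar3, jar4, jar5 only 4 to 5 are there at a start; the rules pass over those that are not, and their reading is None.
At some moment in a run one of jar1, jar2, jar3, jar4, jar5 may be knocked a few centimetres aside while the robot is not near it.
Once in a run the grip may slacken for a moment while it holds something.
It also fails if it takes over 208 s, if anything falls off the work surface, if the arm or the gripper's body presses on something with over 40 N, if the wrist force passes 120 N, or if a joint passes its speed limit or range.

### The arm

A 6-joint arm with a two-finger parallel gripper is mounted at the origin on the work surface. World frame = base frame: x ahead of the robot, y to its left, z up, the work surface at z = 0. Lengths are in m, angles in rad, forces in N, time in s.
With the tool pointing down it reaches from about 0.15 to 0.775 m from the base axis. Payload 6.1 kg.
Tool frame: the origin (TCP) lies midway between the tips of the shut fingers; the grasp point (between the pads) lies 19 mm behind it (r.grasp_offset is the z of the grasp point in the tool frame, in m); z points along the fingers, x is the direction in which the jaws open and shut, and the axes are right-handed (so a half turn about z gives the same grasp; the last joint's range is limited). The gripper opens to 85 mm and grips with 20 to 120 N. Pads are 22 mm wide; open, the fingers measure 114 mm over their backs; the gripper's body (76 mm by 85 mm) begins 54 mm behind the grasp point. The pads swing forward as they close: fully open they stand 13 mm farther back than shut.
Start: joints at [-1.24, 0.126, -0.04, 1.405, 0, 1.571], TCP at [0.171, -0.497, 0.231] pointing down, gripper open.
Joint ranges: [-2.72, 2.72], [-0.95, 1.95], [-1.27, 1.35], [-1.78, 2.02], [-1.46, 1.47], [-3.14, 3.14]. Speed limits (rad/s): [2.39, 2.39, 3.01, 3.14, 3.14, 3.14].

### API

Orientations are given as a 3x3 rotation matrix whose columns are the frame's x, y, z axes.
In Python, from bench import r gives the robot as it stands.
- The arm moves only by the tool play_rows, never from a script. Its argument "targets" is a list that holds one entry, the list of rows, each a list of 5 numbers: the closure in counts, from 0 (fully open) to 255 (shut), then the shift along the tool's x, y, z in m, then the turn about the tool's z in rad. A call has exactly 5 rows; each row shifts and turns the commanded pose from where the row before left it, along the tool's axes as they then stand; what a row does not reach is not made up. A row lasts 1/10 s, in which the tool goes at most 50 mm and 8.59 degrees, less where a joint would pass 70% of its speed; a pose out of reach is approached as far as the arm can. A call with a gripper value outside its range is refused whole. The fingers move at their own pace and stop on an object; the grip force is fixed at half the most. Time passes only in rows, so rows that do not move let the fingers close, or fill a call up. It gives the time, the measured TCP pose, the force and the opening at its end, in the units of the state.
- r.read_state(): the state, without advancing time (a new reading comes with each control period).
- r.camera(name): name is "side" or "top"; returns (picture, depth): 400x640x3 uint8, blue, green, red; 400x640 float32, m along the optical axis (not along the pixel's ray), 0 where there is no reading.
- r.camera_params(name): a dict with "K" (3x3 intrinsics, pixels), "k1" (the pictures are not rectified: a ray, as slopes to the right and down, at radius r is drawn at 1 + k1 r^2 times it, then the intrinsics apply), "R" (3x3) and "t" (3): a world point X has camera coordinates R X + t. Camera axes: x right, y down, z forward; pixel columns grow to the right and rows downward; lengths in m; the calibration is good to about 2 mm. A picture is of the moment at which its call begins. camera_params takes no time and is no camera call.
- r.hand_in(): hands the job in, once; it reports no verdict.
The state is a dict: "t": time; "qpos": joint angles; "dq": joint speeds; "joint_torque": joint torques, N m; "tool_pos": TCP position; "tcp_rot": TCP orientation; "contact_force": force on the tool from outside, world axes, zero at the start; "wrist_torque": the same for the moment, N m; "width": finger opening in m.
Only numpy, scipy, OpenCV 4.12 (cv2) and the standard library are available. Lean on these libraries where they do the work, as an engineer would, in place of code of your own. Each camera call takes 0.05 s, during which the arm holds its last target. There are 200 camera calls.

## Working session

There is one attempt and no reset: what is moved stays moved. The work goes in short steps, Python scripts to look and compute and a tool call to move; the robot and the scene stay as the last step left them, time stands still between calls to the robot, and variables do not carry over. Pictures are saved under pics/ and viewed, about 12 in all and at most 16, crops included, and the job is handed in when it is done.

Besides the shell and the picture viewer there is one more tool, called after "Emit:" in YAML: its name, and indented under it one key for each argument. play_rows: Moves the arm, as the interface text tells. Its arguments: {"type":"object","properties":{"targets":{"type":"array","items":{"type":"array","items":{"type":"array","items":{"type":"number"}}}}},"required":["targets"]}

```bash
ls; mkdir -p pics
cat > h.py <<'E'
import numpy as np, cv2
from bench import r
def ray(name,uv):
    p=r.camera_params(name);K=np.array(p["K"]);R=np.array(p["R"]);t=np.array(p["t"])
    uv=np.atleast_2d(np.array(uv,float))
    d=cv2.undistortPoints(uv[:,None],K,np.array([p["k1"],0,0,0.]))[:,0]
    D=np.c_[d,np.ones(len(d))]
    return -R.T@t, D@R
def onz(name,uv,z):
    c,D=ray(name,uv); return c+D*((z-c[2])/D[:,2])[:,None]
def depthpt(name,uv,dep):
    c,D=ray(name,uv); return c+D*np.atleast_1d(dep)[:,None]
def cloud(name,dep):
    v,u=np.mgrid[0:400,0:640]; return depthpt(name,np.c_[u.ravel(),v.ravel()],dep.ravel()).reshape(400,640,3)
def proj(name,X):
    p=r.camera_params(name)
    return cv2.projectPoints(np.atleast_2d(np.array(X,float)),cv2.Rodrigues(np.array(p["R"]))[0],np.array(p["t"],float),np.array(p["K"],float),np.array([p["k1"],0,0,0.]))[0][:,0]
E
python3 - <<'E'
from h import *
for n in("top","side"):
    im,d=r.camera(n); cv2.imwrite(f"pics/{n}0.png",im); np.save(f"pics/{n}0.npy",d)
    c,D=ray(n,[[320,200]]); print(n,c,D,(d>0).mean(),r.camera_params(n)["k1"])
s=r.read_state(); print(s["t"],s["tool_pos"],s["tcp_rot"],s["width"],r.grasp_offset)
E
```

```text
pics
top [0.38537227 0.0246631  1.36396437] [[ 0.06012848  0.01071559 -0.99817281]] 0.9959296875 -0.06768341644225352
side [0.09526274 0.62778915 0.89220689] [[ 0.38167586 -0.57222663 -0.7259127 ]] 0.9958828125 0.04493735096590909
0.1 [ 0.17039851 -0.49619002  0.23059706] [[ 3.24782558e-01 -9.45788605e-01 -4.52039558e-04]
 [-9.45787629e-01 -3.24782873e-01  1.35853114e-03]
 [-1.43169797e-03 -1.36937966e-05 -9.99998975e-01]] 0.08506795932953365 -0.0187
```

View pics/top0.png

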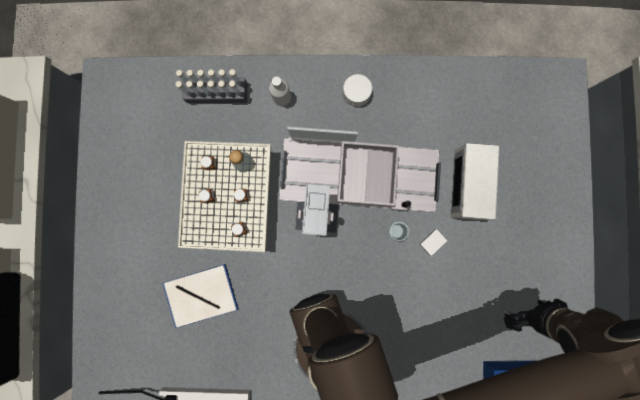

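View pics/side0.png

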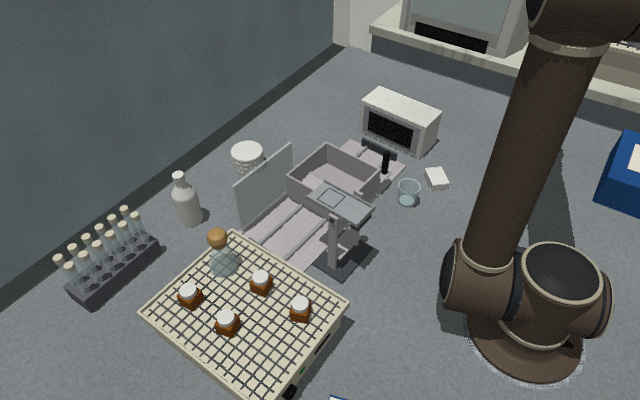

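Top view: four jars with caps near (206,162), (205,196), (240,195) and (238,229). The flask is at (237,157), the tray spot near (316,198), the carrier centre near (368,174) and the knob near (406,204). The side view agrees.

```bash
cat > m.py <<'E'
from h import *
def jars(im,n="top"):
    d=r_d
E
python3 - <<'E'
from h import *
im=cv2.imread("pics/top0.png");d=np.load("pics/top0.npy");P=cloud("top",d)
def at(u,v): return P[v,u].round(3)
for nm,uv in dict(knob=(406,204),tray=(316,198),trayfar=(316,187),trayback=(316,230),thing=(337,213),thing2=(301,214),plat=(222,180)).items(): print(nm,at(*uv))
hsv=cv2.cvtColor(im,cv2.COLOR_BGR2HSV)
Z=P[...,2]
# caps : depth
m=((Z>.134)&(Z<.150)&(P[...,1]>.15)&(P[...,1]<.5)&(P[...,0]>.15)).astype(np.uint8)
nl,L,st,c=cv2.connectedComponentsWithStats(m)
for i in range(1,nl):
    if st[i,4]>15: print("blob",st[i],c[i].round(1),onz("top",[c[i]],.142).round(4), np.median(P[L==i],0).round(4))
# knob
m=((Z>.085)&(Z<.14)&(abs(P[...,1]+.27)<.08)&(hsv[...,2]<60)).astype(np.uint8)
nl,L,st,c=cv2.connectedComponentsWithStats(m)
for i in range(1,nl): print("knob",st[i],c[i],onz("top",[c[i]],.123),P[L==i][:,2].max())
# height map of tray zone and carrier
for (u0,u1,v0,v1,nm) in((280,345,130,240,"tray"),(336,445,140,214,"carr")):
    print(nm); sub=P[v0:v1:4,u0:u1:4]
    print("y",sub[8,:,1].round(2)); 
    for row in sub: print(f"{row[5,0]:.3f}",(row[:,2]*1000).astype(int))
E
```

```text
knob [ 0.45  -0.212  0.125]
tray [0.462 0.048 0.182]
trayfar [0.493 0.049 0.183]
trayback [0.373 0.048 0.181]
thing [ 0.426 -0.015  0.008]
thing2 [0.418 0.091 0.156]
plat [0.521 0.334 0.094]
blob [176  70   7   7  33] [179.2  73.1] [[0.8358 0.4593 0.142 ]] [0.8356 0.4588 0.144 ]
blob [186  70   8   7  39] [189.4  73. ] [[0.8355 0.4283 0.142 ]] [0.8355 0.4277 0.1439]
blob [197  70   7   8  38] [200.1  72.9] [[0.8353 0.396  0.142 ]] [0.8347 0.3958 0.1441]
blob [208  70   7   7  38] [211.   72.9] [[0.8349 0.3631 0.142 ]] [0.8339 0.3627 0.1443]
blob [219  70   7   7  35] [222.   73.1] [[0.8341 0.33   0.142 ]] [0.8337 0.3296 0.1432]
blob [229  70   7   6  30] [231.7  72.6] [[0.8354 0.3011 0.142 ]] [0.8342 0.3003 0.1437]
blob [176  81   6   8  35] [178.5  84.4] [[0.8011 0.46   0.142 ]] [0.8005 0.4589 0.1441]
blob [186  81   8   8  41] [189.3  84.3] [[0.801  0.4272 0.142 ]] [0.8012 0.4268 0.1433]
blob [197  81   7   7  39] [200.   84.3] [[0.8007 0.395  0.142 ]] [0.8006 0.3947 0.1435]
blob [208  81   7   6  31] [210.6  83.7] [[0.8021 0.3632 0.142 ]] [0.8008 0.3619 0.1442]
blob [219  80   5  
[... 4231 characters left out ...]
5  4  5  2 10  5
  3 29  1  1]
0.491 [ 6 25 29 29 28 33 42 48 41 34 37 31 24 24 59 13 17 17 17 19 19 18 14 14
 15 25  2  1]
0.478 [ 4 22 24 26 34 36 37 45 42 39 35 38 24 26 58  6  6  5  6  8  7  3 10  3
  4 35  3  4]
0.462 [  1  92  93  96  97  96  35  41  40  38  31  33  26  26  69  49  49  50
 128   4   5   6   7   1   6  14  -2   2]
0.455 [  9   1   1   4   4   6   6   2  23  35  56  70  85  92  97  51  53 108
 127   7   2   2   8   7   3   4   0  -1]
0.442 [   5    1   -1    3    0    4    1    5    8    0    3    4    0    4
 1363   50   54   51    9    9   10    4    7    6    6   -2    0   -2]
0.430 [ 8  1  2  3  0 -3  1  1  2  2  0  6  2 -4 -1  3 -2  0  8  0  1  4  0  4
 -2 -1  1  1]
```

Run:
```python
import cv2,numpy as np
a=cv2.imread("pics/top0.png")[125:245,275:450]; b=cv2.imread("pics/side0.png")[140:350,130:400]
a=cv2.resize(a,None,fx=4,fy=4,interpolation=cv2.INTER_CUBIC)
cv2.imwrite("pics/c1.png",a)
```

```text
(no output)
```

View pics/c1.png

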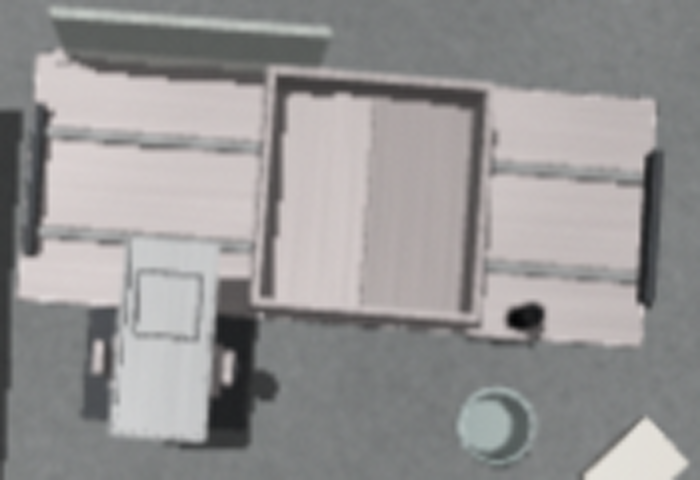

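```bash
cat > m.py <<'E'
from h import *
def jars(tag,ncap=4):
    """caps from top, yaw from brown in side view"""
    im,d=r.camera("top");cv2.imwrite(f"pics/top_{tag}.png",im);P=cloud("top",d);Z=P[...,2]
    m=((Z>.134)&(Z<.150)&(P[...,1]>.15)&(P[...,1]<.5)&(P[...,0]>.28)&(P[...,0]<.7)&(im.min(2)>120)).astype(np.uint8)
    nl,L,st,c=cv2.connectedComponentsWithStats(m)
    caps=[onz("top",[c[i]],.142)[0] for i in range(1,nl) if st[i,4]>50]
    ims,ds=r.camera("side");cv2.imwrite(f"pics/side_{tag}.png",ims);Ps=cloud("side",ds)
    h=cv2.cvtColor(ims,cv2.COLOR_BGR2HSV)
    br=((h[...,0]<22)&(h[...,1]>110)&(h[...,2]>35)&(Ps[...,2]>.098)&(Ps[...,2]<.126))
    wc=((ims.min(2)>120)&(Ps[...,2]>.137)&(Ps[...,2]<.15))
    out=[]
    for X in caps:
        w=wc&(np.hypot(Ps[...,0]-X[0],Ps[...,1]-X[1])<.025); v,u=np.nonzero(w)
        S=onz("side",[[u.mean(),v.mean()]],.142)[0] if len(u) else X*np.nan
        k=br&(np.hypot(Ps[...,0]-X[0],Ps[...,1]-X[1])<.034)
        q=Ps[k][:,:2]
        best=None
        # yaw by fitting two visible faces: residual to square sides
        res=[]
        for a in np.radians(np.arange(-45,45,1)):
            e=(q-(X[:2]+S[:2])/2)@np.array([[np.cos(a),-np.sin(a)],[np.sin(a),np.cos(a)]])
            res.append(np.median(abs(np.abs(e).max(1)-.018)))
        a=np.arange(-45,45,1)[int(np.argmin(res))]
        out.append((X,S,a,min(res),len(q)))
        print("top",X.round(4),"side",S.round(4),"yaw",a,"res %.4f"%min(res),len(q))
    return out
E
python3 - <<'E'
from m import *
jars("1")
im=cv2.imread("pics/side0.png")[200:350,140:350]; cv2.imwrite("pics/c2.png",cv2.resize(im,None,fx=3.8,fy=3.8,interpolation=cv2.INTER_CUBIC))
o=np.array([275,125]);
def T(x,z): return onz("top",np.array(x)/4+o-0.375*0,z)
def ang(a): d=a[1]-a[0]; return np.degrees(np.arctan2(d[0],-d[1]))
print("rim near",T([(255,303),(478,322)],.094).round(3),ang(T([(255,303),(478,322)],.094)))
print("rim far",T([(270,70),(490,90)],.094).round(3),ang(T([(270,70),(490,90)],.094)))
print("rail",T([(20,300),(640,345)],.012).round(3),ang(T([(20,300),(640,345)],.012)))
print("groove",ang(T([(50,133),(640,178)],.012)),ang(T([(45,237),(640,277)],.012)))
t=T([(138,270),(203,270),(195,338),(133,335)],.18);print("sq",t.round(4),t.mean(0))
print("tray cor",T([(130,237),(218,237),(207,440),(110,437)],.183).round(3))
print("stops",T([(40,180),(650,230)],.02).round(3), "ears",T([(98,355),(228,367)],.19).round(3))
E
```

```text
top [0.5691 0.3719 0.142 ] side [0.5691 0.3724 0.142 ] yaw 12 res 0.0013 184
top [0.4749 0.2715 0.142 ] side [0.4723 0.2732 0.142 ] yaw 7 res 0.0006 149
top [0.4722 0.3746 0.142 ] side [0.4705 0.3755 0.142 ] yaw 7 res 0.0009 179
top [0.3757 0.276  0.142 ] side [0.3735 0.2774 0.142 ] yaw 21 res 0.0007 134
rim near [[ 0.46  -0.018  0.094]
 [ 0.447 -0.183  0.094]] -4.595822709991012
rim far [[ 0.635 -0.028  0.094]
 [ 0.621 -0.194  0.094]] -4.993462501339263
rail [[ 0.466  0.166  0.012]
 [ 0.433 -0.325  0.012]] -3.871178514550438
groove -4.140479682733833 -3.5863940138172437
sq [[0.4775 0.0667 0.18  ]
 [0.4777 0.0215 0.18  ]
 [0.4303 0.0268 0.18  ]
 [0.4322 0.0699 0.18  ]] [0.45441366 0.04622273 0.18      ]
tray cor [[0.5   0.072 0.183]
 [0.5   0.011 0.183]
 [0.36  0.018 0.183]
 [0.362 0.085 0.183]]
stops [[ 0.561  0.151  0.02 ]
 [ 0.524 -0.332  0.02 ]] ears [[0.418 0.093 0.19 ]
 [0.41  0.004 0.19 ]]
```

View pics/c2.png

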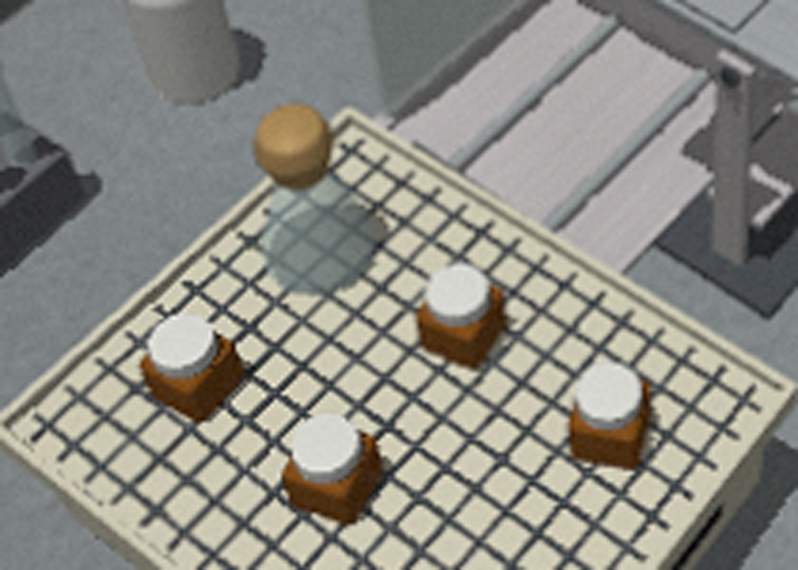

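Side crop: four jars, with the flask behind them and clear of the grasps. Next I turn and travel to above the knob.

Emit:
play_rows:
  targets:
    - [[120, 0, 0, 0, -0.146], [120, 0, 0, 0, -0.146], [120, 0, 0, 0, -0.146], [120, 0, 0, 0, -0.146], [120, 0, 0, 0, -0.146]]

```text
t: 0.7
tool_pos: [0.1705, -0.4964, 0.231]
tcp_rot: [[0.876, -0.483, -0.0], [-0.483, -0.876, 0.0], [-0.0, -0.0, -1.0]]
contact_force: [0.0, 0.6, -0.6]
width: 0.0451
```

Emit:
play_rows:
  targets:
    - [[120, 0, 0, 0, -0.146], [120, 0, 0, 0, -0.146], [120, 0, 0, 0, -0.143], [120, 0.0258, -0.0304, 0, 0], [120, 0.0258, -0.0304, 0, 0]]

```text
t: 1.2
tool_pos: [0.2265, -0.4394, 0.2308]
tcp_rot: [[0.997, -0.077, -0.0], [-0.077, -0.997, 0.001], [-0.0, -0.001, -1.0]]
contact_force: [0.9, 0.4, 0.6]
width: 0.0453
```

Emit:
play_rows:
  targets:
    - [[120, 0.0258, -0.0304, 0, 0], [120, 0.0258, -0.0304, 0, 0], [120, 0.0258, -0.0304, 0, 0], [120, 0.0258, -0.0304, 0, 0], [120, 0.0258, -0.0304, 0, 0]]

```text
t: 1.7
tool_pos: [0.3674, -0.2965, 0.2313]
tcp_rot: [[0.997, -0.075, 0.0], [-0.075, -0.997, -0.0], [0.0, 0.0, -1.0]]
contact_force: [-0.1, -0.8, -0.3]
width: 0.0454
```

Emit:
play_rows:
  targets:
    - [[120, 0.0258, -0.0304, 0, 0], [120, 0.0258, -0.0304, 0, 0], [120, 0.0258, -0.0304, 0, 0], [120, 0, 0, 0, 0], [120, 0, 0, 0, 0]]

```text
t: 2.2
tool_pos: [0.4508, -0.212, 0.2309]
tcp_rot: [[0.997, -0.073, -0.001], [-0.073, -0.997, 0.0], [-0.001, 0.0, -1.0]]
contact_force: [-0.5, 0.1, 0.2]
width: 0.045
```

```bash
cat > go.py <<'E'
import sys
from h import *
def go(x,y,z,ang=None):
    s=r.read_state();p=np.array(s["tool_pos"]);R=np.array(s["tcp_rot"]);a=np.arctan2(R[1,0],R[0,0])
    print("t %.1f"%s["t"],"tcp",p.round(4),"ang %.3f"%a,"tilt",R[:,2].round(3),"w %.4f"%s["width"],"F",np.round(s["contact_force"],1),"q",np.round(s["qpos"],2))
    d=np.array([x,y,z])-p
    if ang is None: ang=a
    c,sn=np.cos(ang),np.sin(ang)
    print("shift (after turning)",np.round([c*d[0]+sn*d[1],sn*d[0]-c*d[1],-d[2]],4),"turn %.3f"%(a-ang))
if __name__=="__main__": go(*map(float,sys.argv[1:]))
E
python3 go.py .4504 -.2126 .093 -.075
```

```text
t 2.2 tcp [ 0.4508 -0.212   0.2309] ang -0.073 tilt [-0.001  0.    -1.   ] w 0.0450 F [-0.5  0.1  0.2] q [-0.44  0.08 -0.1   1.4  -0.    1.2 ]
shift (after turning) [-0.0004  0.0006  0.1379] turn 0.002
```

Emit:
play_rows:
  targets:
    - [[120, 0, 0, 0.03, 0], [120, 0, 0, 0.03, 0], [120, 0, 0, 0.03, 0], [120, 0, 0, 0.028, 0], [120, 0, 0, 0.02, 0]]

```text
t: 2.7
tool_pos: [0.4487, -0.2135, 0.0914]
tcp_rot: [[0.997, -0.077, -0.002], [-0.077, -0.997, 0.001], [-0.002, -0.0, -1.0]]
contact_force: [-0.3, 0.3, 0.0]
width: 0.0452
```

Emit:
play_rows:
  targets:
    - [[255, 0, 0, 0, 0], [255, 0, 0, 0, 0], [255, 0, 0, 0, 0], [255, 0, 0, 0, 0], [255, 0, 0, 0, 0]]

```text
t: 3.2
tool_pos: [0.4528, -0.2136, 0.0939]
tcp_rot: [[0.997, -0.075, 0.005], [-0.075, -0.997, -0.0], [0.005, -0.0, -1.0]]
contact_force: [10.9, -0.1, -14.6]
width: 0.0159
```

Emit:
play_rows:
  targets:
    - [[255, 0, -0.02, 0, 0], [255, 0, -0.02, 0, 0], [255, 0, -0.02, 0, 0], [255, 0, -0.02, 0, 0], [255, 0, -0.02, 0, 0]]

```text
t: 3.7
tool_pos: [0.4601, -0.1135, 0.0939]
tcp_rot: [[0.997, -0.076, 0.004], [-0.076, -0.997, -0.001], [0.004, 0.001, -1.0]]
contact_force: [11.2, -3.2, -15.6]
width: 0.0162
```

Emit:
play_rows:
  targets:
    - [[255, 0.002, -0.01, 0, 0], [255, 0, -0.01, 0, 0], [255, 0, -0.006, 0, 0], [255, 0, -0.004, 0, 0], [255, 0, 0, 0, 0]]

```text
t: 4.2
tool_pos: [0.4624, -0.0828, 0.0938]
tcp_rot: [[0.997, -0.075, 0.001], [-0.075, -0.997, 0.001], [0.001, -0.001, -1.0]]
contact_force: [-0.5, 1.7, -2.1]
width: 0.0162
```

Emit:
play_rows:
  targets:
    - [[255, 0, -0.004, 0, 0], [255, 0, -0.004, 0, 0], [255, 0, -0.004, 0, 0], [255, 0, 0, 0, 0], [255, 0, 0, 0, 0]]

```text
t: 4.7
tool_pos: [0.4633, -0.0707, 0.0938]
tcp_rot: [[0.997, -0.075, 0.001], [-0.075, -0.997, 0.001], [0.001, -0.001, -1.0]]
contact_force: [-2.7, 1.8, 4.9]
width: 0.016
```

Emit:
play_rows:
  targets:
    - [[255, 0, -0.003, 0, 0], [255, 0, -0.003, 0, 0], [255, 0, 0, 0, 0], [255, 0, 0, 0, 0], [255, 0, 0, 0, 0]]

```text
t: 5.2
tool_pos: [0.4634, -0.069, 0.0937]
tcp_rot: [[0.997, -0.077, -0.0], [-0.077, -0.997, -0.009], [0.0, 0.009, -1.0]]
contact_force: [-4.0, -16.7, 5.1]
width: 0.0158
```

Emit:
play_rows:
  targets:
    - [[255, 0, -0.003, 0, 0], [255, 0, -0.002, 0, 0], [255, 0, 0, 0, 0], [255, 0, 0, 0, 0], [255, 0, 0, 0, 0]]

```text
t: 5.7
tool_pos: [0.4634, -0.0689, 0.0937]
tcp_rot: [[0.997, -0.08, -0.002], [-0.08, -0.997, -0.021], [0.0, 0.021, -1.0]]
contact_force: [-6.6, -36.4, 3.0]
width: 0.0162
```

Emit:
play_rows:
  targets:
    - [[255, 0, 0.005, 0, 0], [255, 0, 0.002, 0, 0], [120, 0, 0, 0, 0], [120, 0, 0, 0, 0], [120, 0, 0, 0, 0]]

```text
t: 6.2
tool_pos: [0.4638, -0.0669, 0.0932]
tcp_rot: [[0.997, -0.074, 0.0], [-0.074, -0.997, 0.0], [0.0, -0.001, -1.0]]
contact_force: [0.3, 0.0, 0.4]
width: 0.0452
```

Emit:
play_rows:
  targets:
    - [[120, 0, 0, -0.03, 0], [120, 0, 0, -0.035, 0], [120, 0, 0, -0.035, 0], [120, 0, 0, -0.035, 0], [120, 0, 0, -0.032, 0]]

```text
t: 6.7
tool_pos: [0.4637, -0.0668, 0.262]
tcp_rot: [[0.997, -0.074, 0.001], [-0.074, -0.997, 0.0], [0.001, -0.0, -1.0]]
contact_force: [0.4, -0.1, 0.0]
width: 0.0452
```

Emit:
play_rows:
  targets:
    - [[60, -0.02, -0.035, 0, 0], [60, -0.02, -0.035, 0, 0], [60, -0.02, -0.035, 0, 0], [60, -0.02, -0.035, 0, 0], [60, -0.02, -0.035, 0, 0]]

```text
t: 7.2
tool_pos: [0.3761, 0.1163, 0.2604]
tcp_rot: [[0.997, -0.075, 0.001], [-0.075, -0.997, 0.001], [0.001, -0.001, -1.0]]
contact_force: [0.8, 0.5, 0.0]
width: 0.0653
```

Emit:
play_rows:
  targets:
    - [[60, 0, -0.035, 0, 0], [60, 0, -0.035, 0, 0], [60, 0, -0.035, 0, 0], [60, 0, -0.035, 0, 0], [60, 0, -0.03, 0, 0]]

```text
t: 7.7
tool_pos: [0.3893, 0.2866, 0.2602]
tcp_rot: [[0.997, -0.073, 0.0], [-0.073, -0.997, 0.001], [0.0, -0.001, -1.0]]
contact_force: [0.1, -0.9, -0.6]
width: 0.0654
```

Emit:
play_rows:
  targets:
    - [[60, 0, 0, 0, -0.145], [60, 0, 0, 0, -0.145], [60, 0, 0, 0, -0.145], [60, 0, 0, 0, -0.145], [60, 0, 0, 0, -0.145]]

```text
t: 8.2
tool_pos: [0.3894, 0.2848, 0.2602]
tcp_rot: [[0.792, 0.611, -0.0], [0.611, -0.792, 0.0], [0.0, -0.0, -1.0]]
contact_force: [-0.5, 0.3, 0.6]
width: 0.0653
```

Emit:
play_rows:
  targets:
    - [[60, 0, 0, 0, -0.145], [60, 0, 0, 0, -0.145], [60, 0, 0, 0, -0.145], [60, 0, 0, 0, -0.145], [60, 0, 0, 0, -0.145]]

```text
t: 8.7
tool_pos: [0.3895, 0.2848, 0.2602]
tcp_rot: [[0.188, 0.982, -0.0], [0.982, -0.188, 0.0], [0.0, -0.0, -1.0]]
contact_force: [0.2, 0.1, -0.3]
width: 0.0652
```

Emit:
play_rows:
  targets:
    - [[60, 0, 0, 0, -0.145], [60, 0, 0, 0, -0.145], [60, 0, 0, 0, -0.145], [60, 0, 0, 0, -0.125], [60, 0, 0, 0, 0]]

```text
t: 9.2
tool_pos: [0.3895, 0.2847, 0.2602]
tcp_rot: [[-0.357, 0.934, -0.0], [0.934, 0.357, 0.0], [0.0, -0.0, -1.0]]
contact_force: [-0.3, -0.9, -0.5]
width: 0.0653
```

```bash
cat > look.py <<'E'
import sys
from m import *
jars(sys.argv[1])
E
python3 look.py 2; python3 go.py .3745 .277 .102 1.937
python3 -c "
import cv2;a=cv2.imread('pics/top_2.png');cv2.imwrite('pics/c3.png',cv2.resize(a[120:270,150:450],None,fx=2.6,fy=2.6))"
```

```text
top [0.5692 0.3723 0.142 ] side [0.5687 0.3727 0.142 ] yaw 13 res 0.0015 189
top [0.4751 0.2714 0.142 ] side [0.4726 0.2739 0.142 ] yaw 7 res 0.0007 150
top [0.4721 0.3746 0.142 ] side [0.4703 0.3758 0.142 ] yaw 21 res 0.0011 186
t 9.3 tcp [0.3895 0.2846 0.2602] ang 1.933 tilt [-0.  0. -1.] w 0.0652 F [ 0.4 -0.4  0.1] q [ 0.63  0.05 -0.06  1.46  0.    0.27]
shift (after turning) [-0.0017 -0.0167  0.1582] turn -0.004
```

View pics/c3.png

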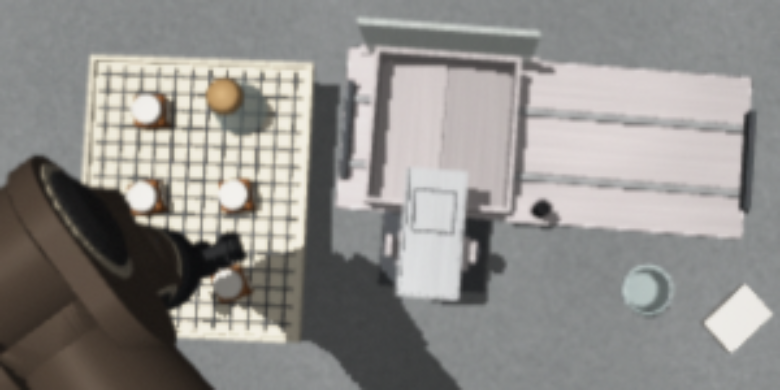

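The carrier is at the loading stop, with the tray above its near edge and the jars undisturbed. Now I grasp jar 4, the one nearest the robot.

Emit:
play_rows:
  targets:
    - [[40, -0.0017, -0.0167, 0, 0], [40, 0, 0, 0.03, 0], [40, 0, 0, 0.045, 0], [40, 0, 0, 0.043, 0], [40, 0, 0, 0.04, 0]]

```text
t: 9.8
tool_pos: [0.3743, 0.2767, 0.1007]
tcp_rot: [[-0.354, 0.935, 0.0], [0.935, 0.354, 0.0], [0.0, 0.0, -1.0]]
contact_force: [0.7, 0.4, -0.5]
width: 0.0721
```

Emit:
play_rows:
  targets:
    - [[40, 0, 0, 0, 0], [255, 0, 0, 0, 0], [255, 0, 0, 0, 0], [255, 0, 0, 0, 0], [255, 0, 0, 0, 0]]

```text
t: 10.3
tool_pos: [0.3763, 0.2779, 0.1051]
tcp_rot: [[-0.356, 0.935, 0.004], [0.935, 0.356, 0.003], [0.001, 0.005, -1.0]]
contact_force: [-1.1, 1.1, 6.3]
width: 0.0348
```

Emit:
play_rows:
  targets:
    - [[255, 0, 0, 0, 0], [255, 0, 0, -0.035, 0], [255, 0, 0, -0.04, 0], [255, 0, 0, -0.04, 0], [255, 0, 0, -0.04, 0]]

```text
t: 10.8
tool_pos: [0.3747, 0.2767, 0.2602]
tcp_rot: [[-0.356, 0.935, 0.002], [0.935, 0.356, 0.001], [0.001, 0.002, -1.0]]
contact_force: [0.4, 0.7, -2.2]
width: 0.035
```

```bash
python3 go.py .4545 .0455 .26 1.497
```

```text
t 10.8 tcp [0.3747 0.2767 0.2602] ang 1.935 tilt [ 0.002  0.001 -1.   ] w 0.0350 F [ 0.4  0.7 -2.2] q [ 0.64  0.01 -0.1   1.46  0.    0.27]
shift (after turning) [-2.247e-01  9.670e-02  2.000e-04] turn 0.438
```

Emit:
play_rows:
  targets:
    - [[255, 0, 0, 0, 0.146], [255, 0, 0, 0, 0.146], [255, 0, 0, 0, 0.146], [255, -0.036, 0.0155, 0, 0], [255, -0.038, 0.0165, 0, 0]]

```text
t: 11.3
tool_pos: [0.4014, 0.2006, 0.2584]
tcp_rot: [[0.071, 0.997, 0.002], [0.997, -0.071, 0.001], [0.001, 0.002, -1.0]]
contact_force: [-0.0, 0.2, -0.9]
width: 0.0348
```

Emit:
play_rows:
  targets:
    - [[255, -0.038, 0.0165, 0, 0], [255, -0.038, 0.0165, 0, 0], [255, -0.038, 0.0165, 0, 0], [255, -0.036, 0.0152, 0, 0], [255, 0, 0, 0, 0]]

```text
t: 11.8
tool_pos: [0.4559, 0.0427, 0.2584]
tcp_rot: [[0.08, 0.997, 0.002], [0.997, -0.08, -0.001], [-0.001, 0.002, -1.0]]
contact_force: [0.2, -0.3, -1.5]
width: 0.0349
```

```bash
python3 go.py .4545 .0455 .192 1.497
python3 - <<'E'
from h import *
im,d=r.camera("side");P=cloud("side",d);cv2.imwrite("pics/s3.png",im)
h=cv2.cvtColor(im,cv2.COLOR_BGR2HSV)
k=(h[...,0]<22)&(h[...,1]>110)&(h[...,2]>35)&(np.hypot(P[...,0]-.4545,P[...,1]-.0455)<.05)&(P[...,2]>.2)
q=P[k];print(len(q),np.percentile(q,[2,50,98],axis=0).round(4))
cv2.imwrite("pics/c4.png",cv2.resize(im[100:300,230:430],None,fx=3,fy=3))
E
```

```text
t 11.8 tcp [0.4559 0.0427 0.2584] ang 1.491 tilt [ 0.002 -0.001 -1.   ] w 0.0349 F [ 0.2 -0.3 -1.5] q [ 0.09 -0.   -0.12  1.45 -0.    0.17]
shift (after turning) [ 0.0027 -0.0016  0.0664] turn -0.006
175 [[0.4292 0.0318 0.255 ]
 [0.4378 0.0562 0.2737]
 [0.4671 0.0817 0.6108]]
```

View pics/c4.png

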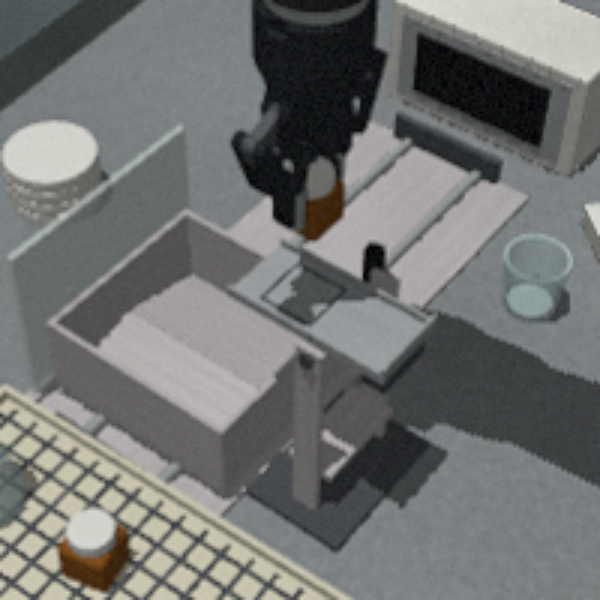

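The jar hangs upright above the marked square. Lowering it now.

Emit:
play_rows:
  targets:
    - [[255, 0.0027, -0.0016, 0.01, 0], [255, 0, 0, 0.02, 0], [255, 0, 0, 0.02, 0], [255, 0, 0, 0.015, 0], [255, 0, 0, 0, 0]]

```text
t: 12.35
tool_pos: [0.4514, 0.0504, 0.1901]
tcp_rot: [[0.071, 0.997, -0.004], [0.997, -0.071, -0.0], [-0.0, -0.004, -1.0]]
contact_force: [-0.1, -0.4, -1.0]
width: 0.0349
```

Emit:
play_rows:
  targets:
    - [[255, 0, 0, 0.002, 0], [255, 0, 0, 0, 0], [255, 0, 0, 0, 0], [255, 0, 0, 0, 0], [255, 0, 0, 0, 0]]

```text
t: 12.85
tool_pos: [0.4534, 0.049, 0.1907]
tcp_rot: [[0.074, 0.997, 0.001], [0.997, -0.074, 0.0], [0.0, 0.001, -1.0]]
contact_force: [0.1, -0.5, -1.2]
width: 0.0347
```

```bash
cat > tray.py <<'E'
from h import *
import sys
im,d=r.camera("side");P=cloud("side",d);cv2.imwrite("pics/s_tray.png",im)
h=cv2.cvtColor(im,cv2.COLOR_BGR2HSV)
k=(h[...,0]<22)&(h[...,1]>110)&(h[...,2]>35)&(abs(P[...,0]-.4545)<.045)&(abs(P[...,1]-.0455)<.045)&(P[...,2]>.16)&(P[...,2]<.3)
q=P[k];print(len(q),np.percentile(q,[2,50,98],axis=0).round(4) if len(q) else "")
# rear tray end height
rr=P[(abs(P[...,0]-.372)<.012)&(abs(P[...,1]-.052)<.02)&(P[...,2]>.15)&(P[...,2]<.23)];print("tray rear z",np.median(rr[:,2]).round(4))
E
python3 tray.py; python3 go.py .4545 .0455 .26 1.497
```

```text
135 [[0.4328 0.0366 0.186 ]
 [0.4351 0.0584 0.2023]
 [0.4433 0.0677 0.2166]]
tray rear z 0.1801
t 12.9 tcp [0.4533 0.049  0.1906] ang 1.497 tilt [ 0.001  0.    -1.   ] w 0.0347 F [-0.2  0.  -1.4] q [ 0.11 -0.   -0.27  1.31  0.    0.18]
shift (after turning) [-0.0034  0.0014 -0.0694] turn -0.000
```

Emit:
play_rows:
  targets:
    - [[255, -0.003, 0.001, 0, 0], [255, 0, 0, 0.001, 0], [255, 0, 0, 0.001, 0], [255, 0, 0, 0, 0], [255, 0, 0, 0, 0]]

```text
t: 13.4
tool_pos: [0.454, 0.0459, 0.1883]
tcp_rot: [[0.074, 0.997, 0.0], [0.997, -0.074, -0.0], [-0.0, 0.0, -1.0]]
contact_force: [-0.2, 0.3, 0.4]
width: 0.0352
```

Emit:
play_rows:
  targets:
    - [[255, 0, 0, 0.001, 0], [255, 0, 0, 0, 0], [255, 0, 0, 0, 0], [255, 0, 0, 0, 0], [255, 0, 0, 0, 0]]

```text
t: 13.9
tool_pos: [0.454, 0.046, 0.1873]
tcp_rot: [[0.074, 0.997, 0.0], [0.997, -0.074, 0.0], [0.0, 0.0, -1.0]]
contact_force: [0.9, -0.0, 0.2]
width: 0.035
```

Emit:
play_rows:
  targets:
    - [[20, 0, 0, 0, 0], [20, 0, 0, 0, 0], [20, 0, 0, 0, 0], [20, 0, 0, 0, 0], [20, 0, 0, 0, 0]]

```text
t: 14.4
tool_pos: [0.4539, 0.046, 0.1873]
tcp_rot: [[0.074, 0.997, 0.0], [0.997, -0.074, 0.0], [0.0, 0.0, -1.0]]
contact_force: [-0.4, -0.6, -0.3]
width: 0.0789
```

Emit:
play_rows:
  targets:
    - [[20, 0, 0, -0.03, 0], [20, 0, 0, -0.04, 0], [20, 0, 0, 0, 0], [20, 0, 0, 0, 0], [20, 0, 0, 0, 0]]

```text
t: 14.9
tool_pos: [0.4536, 0.0459, 0.2564]
tcp_rot: [[0.074, 0.997, -0.001], [0.997, -0.074, -0.0], [-0.0, -0.001, -1.0]]
contact_force: [0.2, -0.5, 0.0]
width: 0.0789
```

```bash
python3 tray.py; python3 -c "
import cv2;a=cv2.imread('pics/s_tray.png');cv2.imwrite('pics/c5.png',cv2.resize(a[100:350,130:430],None,fx=2.4,fy=2.4))"; python3 look.py 3
```

```text
0 
tray rear z 0.1803
top [0.5691 0.372  0.142 ] side [0.5691 0.3724 0.142 ] yaw 4 res 0.0014 189
top [0.475  0.2718 0.142 ] side [0.4723 0.273  0.142 ] yaw 9 res 0.0005 153
top [0.4722 0.3744 0.142 ] side [0.4705 0.3754 0.142 ] yaw 18 res 0.0009 191
```

View pics/c5.png

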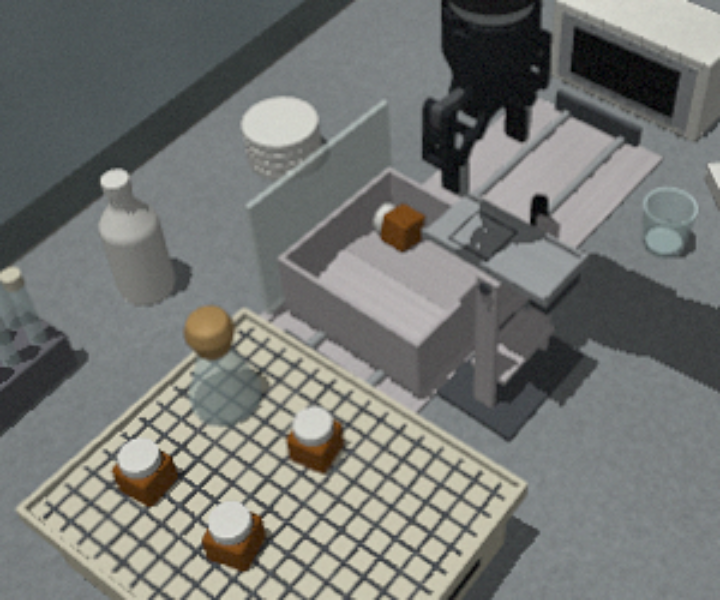

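Jar 4 lies in the carrier on the hand-over side. The tray has swung back level and the other three jars are unmoved. Next is jar 2.

Emit:
play_rows:
  targets:
    - [[40, 0, 0, 0, -0.107], [40, 0, 0, 0, -0.106], [40, 0.0369, 0.0086, 0, 0], [40, 0.0369, 0.0086, 0, 0], [40, 0.0369, 0.0086, 0, 0]]

```text
t: 15.55
tool_pos: [0.4639, 0.1601, 0.2567]
tcp_rot: [[-0.138, 0.99, -0.001], [0.99, 0.138, -0.0], [-0.0, -0.001, -1.0]]
contact_force: [0.7, -0.2, 0.7]
width: 0.072
```

Emit:
play_rows:
  targets:
    - [[40, 0.0369, 0.0086, 0, 0], [40, 0.0369, 0.0086, 0, 0], [40, 0.0369, 0.0086, 0, 0], [40, 0, 0, 0, 0], [40, 0, 0, 0, 0]]

```text
t: 16.05
tool_pos: [0.4739, 0.2727, 0.2562]
tcp_rot: [[-0.14, 0.99, -0.002], [0.99, 0.14, -0.001], [-0.001, -0.002, -1.0]]
contact_force: [-0.9, 0.1, -0.2]
width: 0.072
```

```bash
python3 go.py .4737 .2724 .102 1.71
```

```text
t 16.1 tcp [0.4739 0.2727 0.2562] ang 1.712 tilt [-0.002 -0.001 -1.   ] w 0.0720 F [-0.9  0.1 -0.2] q [ 0.52  0.17  0.07  1.47 -0.    0.38]
shift (after turning) [-0.0003 -0.0002  0.1542] turn 0.002
```

Emit:
play_rows:
  targets:
    - [[40, 0, 0, 0.03, 0], [40, 0, 0, 0.045, 0], [40, 0, 0, 0.045, 0], [40, 0, 0, 0.034, 0], [40, 0, 0, 0, 0]]

```text
t: 16.55
tool_pos: [0.4712, 0.2691, 0.0985]
tcp_rot: [[-0.137, 0.991, -0.008], [0.991, 0.137, -0.005], [-0.004, -0.008, -1.0]]
contact_force: [-0.1, -0.6, 0.6]
width: 0.072
```

Emit:
play_rows:
  targets:
    - [[255, 0, 0, 0, 0], [255, 0, 0, 0, 0], [255, 0, 0, 0, 0], [255, 0, 0, 0, 0], [255, 0, 0, 0, 0]]

```text
t: 17.05
tool_pos: [0.476, 0.273, 0.1062]
tcp_rot: [[-0.139, 0.99, 0.005], [0.99, 0.139, 0.002], [0.001, 0.005, -1.0]]
contact_force: [-0.4, -1.1, 7.1]
width: 0.0348
```

Emit:
play_rows:
  targets:
    - [[255, 0, 0, -0.03, 0], [255, 0, 0, -0.045, 0], [255, 0, 0, -0.045, 0], [255, 0, 0, -0.034, 0], [255, 0, 0, 0, 0.107]]

```text
t: 17.55
tool_pos: [0.4762, 0.2734, 0.2643]
tcp_rot: [[-0.03, 1.0, 0.009], [1.0, 0.03, 0.005], [0.005, 0.009, -1.0]]
contact_force: [0.9, 0.4, -1.2]
width: 0.0347
```

Emit:
play_rows:
  targets:
    - [[255, 0, 0, 0, 0.107], [255, -0.037, -0.0004, 0, 0], [255, -0.039, -0.0004, 0, 0], [255, -0.039, -0.0004, 0, 0], [255, -0.039, -0.0004, 0, 0]]

```text
t: 18.05
tool_pos: [0.4611, 0.1177, 0.2585]
tcp_rot: [[0.074, 0.997, 0.002], [0.997, -0.074, 0.0], [0.0, 0.002, -1.0]]
contact_force: [0.4, -0.4, -0.9]
width: 0.035
```

Emit:
play_rows:
  targets:
    - [[255, -0.039, -0.0005, 0, 0], [255, -0.035, -0.0005, 0, 0], [255, 0, 0, 0, 0], [255, 0, 0, 0, 0], [255, 0, 0, 0, 0]]

```text
t: 18.55
tool_pos: [0.455, 0.0457, 0.2579]
tcp_rot: [[0.074, 0.997, 0.001], [0.997, -0.074, 0.0], [0.001, 0.001, -1.0]]
contact_force: [-0.0, -0.6, -1.5]
width: 0.0354
```

```bash
sed -i 's/P\[...,2\]<.3)/P[...,2]<.3)/' tray.py; python3 tray.py;python3 go.py .4545 .0455 .1875 1.497
```

```text
153 [[0.4342 0.034  0.2522]
 [0.437  0.0559 0.269 ]
 [0.4451 0.0648 0.2826]]
tray rear z 0.1803
t 18.6 tcp [0.4549 0.046  0.2577] ang 1.497 tilt [ 0.001  0.    -1.   ] w 0.0348 F [ 1.2 -0.5 -1.5] q [ 0.1  -0.   -0.12  1.45  0.    0.17]
shift (after turning) [-0.0005 -0.0004  0.0702] turn 0.000
```

Emit:
play_rows:
  targets:
    - [[255, 0, 0, 0.03, 0], [255, 0, 0, 0.025, 0], [255, 0, 0, 0.01, 0], [255, 0, 0, 0.003, 0], [255, 0, 0, 0, 0]]

```text
t: 19.1
tool_pos: [0.4549, 0.0457, 0.1898]
tcp_rot: [[0.074, 0.997, 0.0], [0.997, -0.074, 0.0], [0.0, 0.0, -1.0]]
contact_force: [-0.1, -0.1, -0.5]
width: 0.0347
```

Emit:
play_rows:
  targets:
    - [[255, 0, 0, 0.001, 0], [255, 0, 0, 0.001, 0], [255, 0, 0, 0, 0], [255, 0, 0, 0, 0], [255, 0, 0, 0, 0]]

```text
t: 19.6
tool_pos: [0.4549, 0.0451, 0.1875]
tcp_rot: [[0.075, 0.997, 0.001], [0.997, -0.075, -0.0], [0.0, 0.001, -1.0]]
contact_force: [0.8, 0.1, -0.7]
width: 0.0352
```

Emit:
play_rows:
  targets:
    - [[20, 0, 0, 0, 0], [20, 0, 0, 0, 0], [20, 0, 0, 0, 0], [20, 0, 0, 0, 0], [20, 0, 0, 0, 0]]

```text
t: 20.1
tool_pos: [0.4547, 0.0452, 0.1873]
tcp_rot: [[0.075, 0.997, -0.0], [0.997, -0.075, 0.0], [0.0, -0.0, -1.0]]
contact_force: [-0.0, 0.6, -0.4]
width: 0.0789
```

Emit:
play_rows:
  targets:
    - [[20, 0, 0, -0.03, 0], [20, 0, 0, -0.04, 0], [20, 0, 0, 0, 0], [20, 0, 0, 0, 0], [20, 0, 0, 0, 0]]

```text
t: 20.6
tool_pos: [0.4544, 0.0452, 0.2564]
tcp_rot: [[0.075, 0.997, -0.001], [0.997, -0.075, -0.0], [-0.0, -0.001, -1.0]]
contact_force: [-0.2, -0.1, 0.2]
width: 0.0786
```

```bash
cat > check.py <<'E'
import sys
exec(open("tray.py").read())
# brown in carrier (frame: centre approx (.552,.039), x-axis angle -4.2deg)
k=(h[...,0]<22)&(h[...,1]>110)&(h[...,2]>35)&(P[...,0]>.46)&(P[...,1]<.13)&(P[...,1]>-.05)&(P[...,2]<.17)&(P[...,2]>.02)
n,L,st,c=cv2.connectedComponentsWithStats(k.astype(np.uint8))
for i in range(1,n):
    if st[i,4]>12: print("brown in carrier",st[i],np.median(P[L==i],0).round(3))
from m import jars
jars(sys.argv[1])
E
python3 check.py 4; python3 go.py .4713 .375 .102 1.85
```

```text
0 
tray rear z 0.1803
brown in carrier [278 185  29  24 446] [0.594 0.005 0.064]
top [0.569  0.3721 0.142 ] side [0.5691 0.3724 0.142 ] yaw -5 res 0.0013 185
top [0.472  0.3744 0.142 ] side [0.4705 0.3754 0.142 ] yaw 21 res 0.0010 188
t 20.8 tcp [0.4542 0.0451 0.2562] ang 1.496 tilt [-0.002 -0.    -1.   ] w 0.0789 F [-0.2 -0.1 -0.6] q [ 0.1  -0.   -0.12  1.45  0.    0.17]
shift (after turning) [0.3124 0.1074 0.1542] turn -0.354
```

Emit:
play_rows:
  targets:
    - [[40, 0, 0, 0, -0.118], [40, 0, 0, 0, -0.118], [40, 0, 0, 0, -0.118], [40, 0.039, 0.0134, 0, 0], [40, 0.039, 0.0134, 0, 0]]

```text
t: 21.25
tool_pos: [0.4588, 0.1276, 0.2567]
tcp_rot: [[-0.273, 0.962, -0.001], [0.962, 0.273, -0.0], [-0.0, -0.001, -1.0]]
contact_force: [1.2, -0.3, -1.2]
width: 0.0719
```

Emit:
play_rows:
  targets:
    - [[40, 0.039, 0.0134, 0, 0], [40, 0.039, 0.0134, 0, 0], [40, 0.039, 0.0134, 0, 0], [40, 0.039, 0.0134, 0, 0], [40, 0.039, 0.0134, 0, 0]]

```text
t: 21.75
tool_pos: [0.4692, 0.3351, 0.2565]
tcp_rot: [[-0.276, 0.961, -0.001], [0.961, 0.276, -0.001], [-0.0, -0.001, -1.0]]
contact_force: [1.2, -0.8, 0.8]
width: 0.0718
```

Emit:
play_rows:
  targets:
    - [[40, 0.039, 0.0134, 0, 0], [40, 0, 0, 0, 0], [40, 0, 0, 0, 0], [40, 0, 0, 0, 0], [40, 0, 0, 0, 0]]

```text
t: 22.25
tool_pos: [0.4718, 0.3735, 0.2575]
tcp_rot: [[-0.274, 0.962, 0.0], [0.962, 0.274, -0.0], [-0.0, 0.0, -1.0]]
contact_force: [0.2, 0.1, -0.2]
width: 0.072
```

```bash
python3 go.py .4713 .375 .102 1.85
```

```text
t 22.2 tcp [0.4718 0.3735 0.2575] ang 1.849 tilt [ 0. -0. -1.] w 0.0720 F [ 0.2  0.1 -0.2] q [ 0.67  0.28  0.21  1.5  -0.    0.39]
shift (after turning) [ 1.600e-03 -1.000e-04  1.555e-01] turn -0.001
```

Emit:
play_rows:
  targets:
    - [[40, 0.0015, 0, 0.03, 0], [40, 0, 0, 0.045, 0], [40, 0, 0, 0.045, 0], [40, 0, 0, 0.035, 0], [40, 0, 0, 0, 0]]

```text
t: 22.75
tool_pos: [0.4688, 0.3728, 0.0975]
tcp_rot: [[-0.274, 0.962, -0.007], [0.962, 0.274, -0.006], [-0.003, -0.008, -1.0]]
contact_force: [-0.4, 0.2, -0.0]
width: 0.0723
```

Emit:
play_rows:
  targets:
    - [[255, 0, 0, 0, 0], [255, 0, 0, 0, 0], [255, 0, 0, 0, 0], [255, 0, 0, 0, 0], [255, 0, 0, 0, 0]]

```text
t: 23.25
tool_pos: [0.4729, 0.3771, 0.1056]
tcp_rot: [[-0.275, 0.961, 0.005], [0.961, 0.275, 0.003], [0.002, 0.005, -1.0]]
contact_force: [-0.0, -0.7, 7.2]
width: 0.0349
```

Emit:
play_rows:
  targets:
    - [[255, 0, 0, -0.03, 0], [255, 0, 0, -0.045, 0], [255, 0, 0, -0.045, 0], [255, 0, 0, -0.035, 0], [255, 0, 0, 0, 0.118]]

```text
t: 23.75
tool_pos: [0.4729, 0.3774, 0.265]
tcp_rot: [[-0.158, 0.987, 0.009], [0.987, 0.158, 0.007], [0.006, 0.01, -1.0]]
contact_force: [1.1, 0.2, -1.0]
width: 0.0353
```

Emit:
play_rows:
  targets:
    - [[255, 0, 0, 0, 0.118], [255, 0, 0, 0, 0.117], [255, -0.036, 0.0008, 0, 0], [255, -0.037, 0.0008, 0, 0], [255, -0.037, 0.0008, 0, 0]]

```text
t: 24.25
tool_pos: [0.4656, 0.2655, 0.2584]
tcp_rot: [[0.073, 0.997, 0.002], [0.997, -0.073, 0.001], [0.001, 0.002, -1.0]]
contact_force: [0.1, -1.0, -1.1]
width: 0.0352
```

Emit:
play_rows:
  targets:
    - [[255, -0.037, 0.0008, 0, 0], [255, -0.037, 0.0008, 0, 0], [255, -0.037, 0.0008, 0, 0], [255, -0.037, 0.0008, 0, 0], [255, -0.037, 0.0008, 0, 0]]

```text
t: 24.75
tool_pos: [0.4559, 0.0801, 0.2588]
tcp_rot: [[0.073, 0.997, 0.003], [0.997, -0.073, 0.0], [0.001, 0.002, -1.0]]
contact_force: [-0.1, 0.2, -1.3]
width: 0.0349
```

Emit:
play_rows:
  targets:
    - [[255, -0.035, 0.001, 0, 0], [255, 0, 0, 0, 0], [255, 0, 0, 0, 0], [255, 0, 0, 0, 0], [255, 0, 0, 0, 0]]

```text
t: 25.25
tool_pos: [0.4545, 0.0473, 0.2576]
tcp_rot: [[0.072, 0.997, 0.0], [0.997, -0.072, 0.0], [0.0, 0.0, -1.0]]
contact_force: [0.5, 0.9, -1.1]
width: 0.0348
```

```bash
python3 tray.py;python3 go.py .4545 .0455 .1875 1.497
```

```text
159 [[0.4328 0.036  0.2521]
 [0.4356 0.0593 0.2699]
 [0.4458 0.0664 0.2828]]
tray rear z 0.18
t 25.3 tcp [0.4545 0.0473 0.2574] ang 1.499 tilt [ 0.  0. -1.] w 0.0352 F [ 0.7 -0.8 -1.8] q [ 0.1  -0.   -0.12  1.45  0.    0.18]
shift (after turning) [-0.0018  0.0002  0.0699] turn 0.002
```

Emit:
play_rows:
  targets:
    - [[255, 0.002, 0, 0.03, 0], [255, 0, 0, 0.025, 0], [255, 0, 0, 0.01, 0], [255, 0, 0, 0.003, 0], [255, 0, 0, 0, 0]]

```text
t: 25.8
tool_pos: [0.4547, 0.0488, 0.1898]
tcp_rot: [[0.073, 0.997, 0.0], [0.997, -0.073, 0.0], [0.0, 0.0, -1.0]]
contact_force: [-0.1, -0.4, -1.6]
width: 0.0349
```

Emit:
play_rows:
  targets:
    - [[255, 0, 0, 0.001, 0], [255, 0, 0, 0.001, 0], [255, 0, 0, 0, 0], [255, 0, 0, 0, 0], [255, 0, 0, 0, 0]]

```text
t: 26.3
tool_pos: [0.4547, 0.0484, 0.1876]
tcp_rot: [[0.074, 0.997, 0.001], [0.997, -0.074, 0.0], [0.0, 0.001, -1.0]]
contact_force: [-0.2, -0.2, -0.6]
width: 0.0346
```

Emit:
play_rows:
  targets:
    - [[20, 0, 0, 0, 0], [20, 0, 0, 0, 0], [20, 0, 0, 0, 0], [20, 0, 0, 0, 0], [20, 0, 0, 0, 0]]

```text
t: 26.8
tool_pos: [0.4545, 0.0484, 0.1873]
tcp_rot: [[0.074, 0.997, -0.0], [0.997, -0.074, -0.0], [-0.0, -0.0, -1.0]]
contact_force: [0.7, 0.3, -0.5]
width: 0.0788
```

Emit:
play_rows:
  targets:
    - [[20, 0, 0, -0.03, 0], [20, 0, 0, -0.04, 0], [20, 0, 0, 0, 0], [20, 0, 0, 0, 0], [20, 0, 0, 0, 0]]

```text
t: 27.3
tool_pos: [0.4542, 0.0484, 0.2564]
tcp_rot: [[0.074, 0.997, -0.001], [0.997, -0.074, -0.0], [-0.0, -0.001, -1.0]]
contact_force: [0.7, -0.7, -0.8]
width: 0.0786
```

```bash
python3 check.py 5; python3 go.py .569 .3722 .102 1.57
python3 - <<'E'
import cv2,numpy as np
a=cv2.imread('pics/s_tray.png');
cv2.imwrite('pics/c6.png',np.hstack([cv2.resize(a[130:280,230:400],(680,600),interpolation=cv2.INTER_CUBIC)]))
cv2.imwrite('pics/c7.png',cv2.resize(a[215:325,150:270],(654,600),interpolation=cv2.INTER_CUBIC))
E
```

```text
0 
tray rear z 0.1804
brown in carrier [278 185  29  25 445] [0.594 0.005 0.064]
brown in carrier [272 218  15  13  70] [0.569 0.093 0.066]
top [0.5691 0.372  0.142 ] side [0.569  0.3727 0.142 ] yaw 16 res 0.0014 187
t 27.4 tcp [0.454  0.0484 0.2562] ang 1.497 tilt [-0.002 -0.    -1.   ] w 0.0787 F [-0.7  0.3  0.4] q [ 0.11 -0.   -0.12  1.45  0.    0.18]
shift (after turning) [0.3239 0.1147 0.1542] turn -0.073
```

View pics/c6.png

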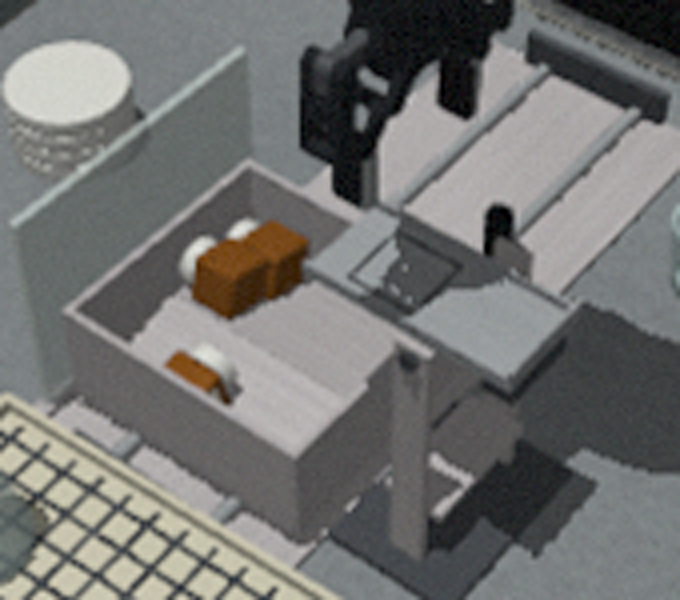

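View pics/c7.png

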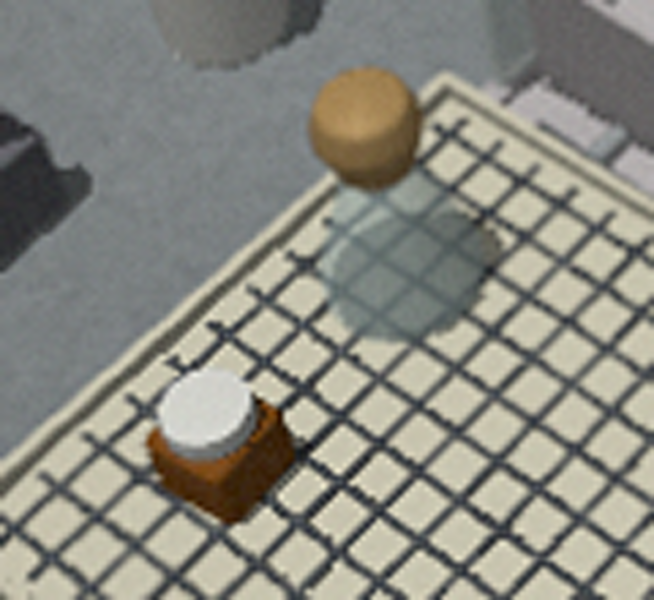

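The carrier holds three jars, two at the hand-over end and one at the loading end. The last jar stands with its front bottom corner near crop (232,523) and right bottom corner near (295,460).

Run:
```python
from h import *
o=np.array([150,215])
p=onz("side",np.array([(232,523),(290,465),(170,485)])/5.45+o,.096);print(p.round(4))
for i in (1,2): d=p[i]-p[0];print(np.degrees(np.arctan2(d[1],d[0])),np.linalg.norm(d))
im=cv2.imread("pics/side_5.png");h=cv2.cvtColor(im,cv2.COLOR_BGR2HSV)
m=((h[...,0]<22)&(h[...,1]>110)&(h[...,2]>30)).astype(np.uint8); m[:275]=0;m[:,:170]=0;m[:,210:]=0
n,L,st,c=cv2.connectedComponentsWithStats(m);i=1+np.argmax(st[1:,4]);print(st[i])
# lower silhouette per column, cast to z=.096
for u in range(st[i,0],st[i,0]+st[i,2]):
    v=np.nonzero(L[:,u]==i)[0].max(); print(u,v,onz("side",[[u,v+.5]],.096)[0][:2].round(4))
```

```text
[[0.5538 0.3858 0.096 ]
 [0.5533 0.3573 0.096 ]
 [0.5834 0.387  0.096 ]]
-91.0635015249906 0.028476922878070705
2.362122903202405 0.029582660898764653
[177 288  27  23 274]
177 296 [0.6027 0.3796]
178 300 [0.5943 0.3849]
179 301 [0.591  0.3854]
180 304 [0.5845 0.3891]
181 304 [0.5828 0.388 ]
182 305 [0.5796 0.3885]
183 305 [0.578  0.3875]
184 306 [0.5747 0.388 ]
185 306 [0.5731 0.3869]
186 307 [0.5699 0.3874]
187 308 [0.5667 0.3879]
188 308 [0.5651 0.3868]
189 309 [0.5619 0.3873]
190 309 [0.5602 0.3863]
191 310 [0.5571 0.3868]
192 310 [0.5554 0.3857]
193 310 [0.5538 0.3846]
194 309 [0.5538 0.382 ]
195 308 [0.5537 0.3794]
196 307 [0.5537 0.3767]
197 306 [0.5536 0.374 ]
198 305 [0.5536 0.3714]
199 303 [0.5551 0.3671]
200 302 [0.5551 0.3644]
201 301 [0.555  0.3617]
202 300 [0.555  0.3589]
203 299 [0.5549 0.3562]
```

Emit:
play_rows:
  targets:
    - [[60, 0, 0, 0, -0.123], [60, 0.0352, 0.0146, 0, 0], [60, 0.0352, 0.0146, 0, 0], [60, 0.0352, 0.0146, 0, 0], [60, 0.0352, 0.0146, 0, 0]]

```text
t: 27.95
tool_pos: [0.506, 0.1932, 0.2565]
tcp_rot: [[-0.049, 0.999, -0.001], [0.999, 0.049, -0.001], [-0.0, -0.001, -1.0]]
contact_force: [1.0, 0.2, 0.0]
width: 0.0652
```

Emit:
play_rows:
  targets:
    - [[60, 0.0352, 0.0146, 0, 0], [60, 0.0352, 0.0146, 0, 0], [60, 0.0352, 0.0146, 0, 0], [60, 0.0352, 0.0146, 0, 0], [60, 0.0352, 0.015, 0, 0]]

```text
t: 28.45
tool_pos: [0.5707, 0.3727, 0.2563]
tcp_rot: [[-0.049, 0.999, -0.001], [0.999, 0.049, -0.001], [-0.001, -0.001, -1.0]]
contact_force: [0.4, -0.2, -0.1]
width: 0.0654
```

Emit:
play_rows:
  targets:
    - [[60, 0, 0, 0, 0], [60, 0, 0, 0, 0], [60, 0, 0, 0, 0], [60, 0, 0, 0, 0], [60, 0, 0, 0, 0]]

```text
t: 28.95
tool_pos: [0.5705, 0.3703, 0.2582]
tcp_rot: [[-0.048, 0.999, 0.001], [0.999, 0.048, 0.0], [0.0, 0.001, -1.0]]
contact_force: [-0.2, 0.0, -0.4]
width: 0.0653
```

```bash
python3 go.py .570 .3717 .102 1.62
```

```text
t 28.9 tcp [0.5705 0.3703 0.2582] ang 1.619 tilt [ 0.001  0.    -1.   ] w 0.0653 F [-0.2  0.  -0.4] q [ 0.58  0.44  0.44  1.57 -0.    0.53]
shift (after turning) [ 0.0014 -0.0005  0.1562] turn -0.001
```

Emit:
play_rows:
  targets:
    - [[60, 0.0015, 0, 0.03, 0], [60, 0, 0, 0.045, 0], [60, 0, 0, 0.045, 0], [60, 0, 0, 0.036, 0], [60, 0, 0, 0, 0]]

```text
t: 29.45
tool_pos: [0.5675, 0.3702, 0.0958]
tcp_rot: [[-0.048, 0.999, -0.008], [0.999, 0.048, -0.005], [-0.005, -0.008, -1.0]]
contact_force: [-0.9, -0.9, 0.2]
width: 0.0655
```

Emit:
play_rows:
  targets:
    - [[255, 0, 0, 0, 0], [255, 0, 0, 0, 0], [255, 0, 0, 0, 0], [255, 0, 0, 0, 0], [255, 0, 0, 0, 0]]

```text
t: 29.95
tool_pos: [0.5721, 0.3737, 0.1049]
tcp_rot: [[-0.049, 0.999, 0.005], [0.999, 0.049, 0.003], [0.003, 0.005, -1.0]]
contact_force: [0.1, -0.5, 6.7]
width: 0.0349
```

Emit:
play_rows:
  targets:
    - [[255, 0, 0, -0.03, 0], [255, 0, 0, -0.045, 0], [255, 0, 0, -0.045, 0], [255, 0, 0, -0.036, 0], [255, 0, 0, 0, 0.122]]

```text
t: 30.45
tool_pos: [0.5721, 0.3739, 0.2656]
tcp_rot: [[0.075, 0.997, 0.01], [0.997, -0.075, 0.006], [0.007, 0.009, -1.0]]
contact_force: [0.6, 1.2, -0.9]
width: 0.0352
```

Emit:
play_rows:
  targets:
    - [[255, -0.034, -0.0152, 0, 0], [255, -0.0375, -0.0152, 0, 0], [255, -0.0375, -0.0152, 0, 0], [255, -0.0375, -0.0152, 0, 0], [255, -0.0375, -0.0152, 0, 0]]

```text
t: 30.95
tool_pos: [0.4807, 0.1937, 0.2586]
tcp_rot: [[0.072, 0.997, 0.002], [0.997, -0.072, 0.001], [0.001, 0.002, -1.0]]
contact_force: [0.8, -0.7, -1.8]
width: 0.035
```

Emit:
play_rows:
  targets:
    - [[255, -0.0375, -0.0152, 0, 0], [255, -0.0375, 0, 0, 0], [255, -0.0375, 0, 0, 0], [255, -0.0368, 0, 0, 0], [255, 0, 0, 0, 0]]

```text
t: 31.45
tool_pos: [0.4551, 0.0439, 0.259]
tcp_rot: [[0.077, 0.997, 0.003], [0.997, -0.077, -0.001], [-0.001, 0.003, -1.0]]
contact_force: [-0.6, 0.5, -1.1]
width: 0.0349
```

```bash
python3 tray.py;python3 go.py .4545 .0485 .1875 1.497
```

```text
148 [[0.4346 0.0311 0.2552]
 [0.4372 0.054  0.2724]
 [0.4459 0.0626 0.2844]]
tray rear z 0.1801
t 31.5 tcp [0.4554 0.0455 0.2588] ang 1.494 tilt [ 0.003  0.    -1.   ] w 0.0349 F [ 0.1  0.5 -1.4] q [ 0.1  -0.   -0.12  1.45  0.    0.18]
shift (after turning) [ 0.003  -0.0011  0.0713] turn -0.003
```

Emit:
play_rows:
  targets:
    - [[255, 0.0015, -0.001, 0.03, 0], [255, 0, 0, 0.025, 0], [255, 0, 0, 0.01, 0], [255, 0, 0, 0.003, 0], [255, 0, 0, 0, 0]]

```text
t: 32.0
tool_pos: [0.4547, 0.0492, 0.19]
tcp_rot: [[0.072, 0.997, 0.001], [0.997, -0.072, 0.0], [0.0, 0.001, -1.0]]
contact_force: [0.8, -0.6, -1.0]
width: 0.0348
```

Emit:
play_rows:
  targets:
    - [[255, 0, 0, 0.001, 0], [255, 0, 0, 0.001, 0], [255, 0, 0, 0, 0], [255, 0, 0, 0, 0], [255, 0, 0, 0, 0]]

```text
t: 32.5
tool_pos: [0.4546, 0.0486, 0.1876]
tcp_rot: [[0.073, 0.997, 0.001], [0.997, -0.073, 0.0], [0.0, 0.001, -1.0]]
contact_force: [0.3, -0.9, -1.2]
width: 0.0349
```

Emit:
play_rows:
  targets:
    - [[20, 0, 0, 0, 0], [20, 0, 0, 0, 0], [20, 0, 0, 0, 0], [20, 0, 0, 0, 0], [20, 0, 0, 0, 0]]

```text
t: 33.0
tool_pos: [0.4544, 0.0486, 0.1873]
tcp_rot: [[0.073, 0.997, 0.0], [0.997, -0.073, 0.0], [0.0, 0.0, -1.0]]
contact_force: [0.3, -0.5, -0.7]
width: 0.0785
```

Emit:
play_rows:
  targets:
    - [[20, 0, 0, -0.03, 0], [20, 0, 0, -0.04, 0], [20, 0, 0, 0, 0], [20, 0, 0, 0, 0], [20, 0, 0, 0, 0]]

```text
t: 33.5
tool_pos: [0.4541, 0.0486, 0.2564]
tcp_rot: [[0.073, 0.997, -0.001], [0.997, -0.073, -0.0], [-0.0, -0.001, -1.0]]
contact_force: [0.0, 0.6, 0.3]
width: 0.0788
```

Emit:
play_rows:
  targets:
    - [[120, -0.03, -0.01, 0, 0.145], [120, -0.03, 0, 0, 0.145], [120, 0, 0, 0, 0.145], [120, 0, 0, 0, 0.145], [120, 0, 0, 0, 0.145]]

```text
t: 34.0
tool_pos: [0.4351, -0.0102, 0.2559]
tcp_rot: [[0.721, 0.693, -0.002], [0.693, -0.721, 0.0], [-0.002, -0.002, -1.0]]
contact_force: [0.3, 0.4, 0.3]
width: 0.0451
```

Emit:
play_rows:
  targets:
    - [[120, 0, 0, 0, 0.145], [120, 0, 0, 0, 0.145], [120, 0, 0, 0, 0.145], [120, 0, 0, 0, 0.145], [120, 0, 0, 0, 0.145]]

```text
t: 34.5
tool_pos: [0.4351, -0.0098, 0.2559]
tcp_rot: [[0.999, 0.042, -0.002], [0.042, -0.999, 0.0], [-0.002, -0.0, -1.0]]
contact_force: [0.1, -0.5, 0.1]
width: 0.045
```

Emit:
play_rows:
  targets:
    - [[120, 0, 0, 0, 0.122], [120, 0, 0, 0, 0], [120, 0, 0, 0, 0], [120, 0, 0, 0, 0], [120, 0, 0, 0, 0]]

```text
t: 35.0
tool_pos: [0.4357, -0.0098, 0.2571]
tcp_rot: [[0.997, -0.073, -0.0], [-0.073, -0.997, 0.0], [-0.0, -0.0, -1.0]]
contact_force: [0.3, -0.0, -0.6]
width: 0.0449
```

```bash
python3 check.py 6; python3 go.py .4625 -.067 .093 -.075
python3 -c "
import cv2;a=cv2.imread('pics/s_tray.png');cv2.imwrite('pics/c8.png',cv2.resize(a[110:350,130:430],None,fx=2.5,fy=2.5))"
```

```text
0 
tray rear z 0.1804
brown in carrier [278 185  29  41 643] [0.587 0.025 0.067]
brown in carrier [272 218  15  13  70] [0.57  0.093 0.066]
t 35.1 tcp [ 0.4358 -0.0099  0.2573] ang -0.073 tilt [ 0.  0. -1.] w 0.0456 F [ 0.3 -0.7 -0.5] q [-0.02 -0.04 -0.16  1.45  0.    1.62]
shift (after turning) [0.0309 0.055  0.1643] turn 0.002
```

View pics/c8.png

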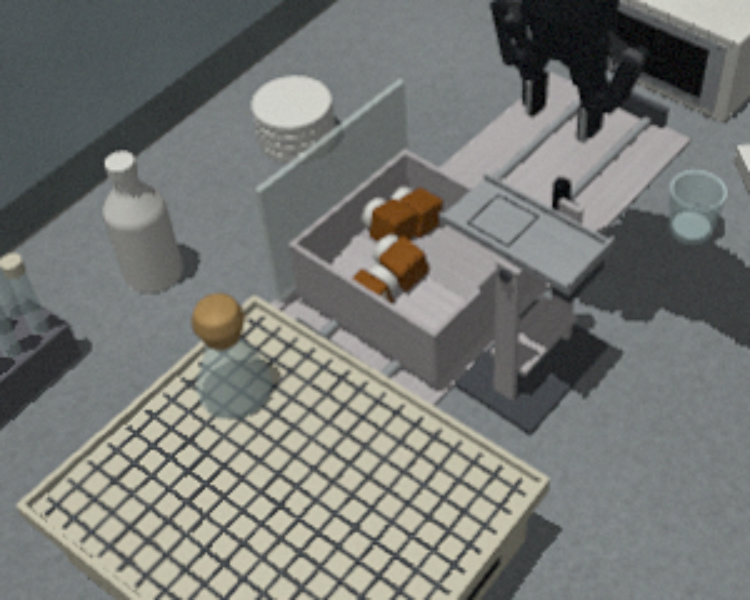

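All four jars are in the carrier, the tray is level, and the platform is empty except for the flask. Now I grip the knob and slide to the hand-over stop.

Emit:
play_rows:
  targets:
    - [[120, 0.0316, 0.028, 0, 0], [120, 0, 0.0283, 0, 0], [120, 0, 0, 0, 0], [120, 0, 0, 0, 0], [120, 0, 0, 0, 0]]

```text
t: 35.65
tool_pos: [0.463, -0.0679, 0.2574]
tcp_rot: [[0.997, -0.074, 0.0], [-0.074, -0.997, 0.0], [0.0, -0.0, -1.0]]
contact_force: [0.0, -0.2, 0.6]
width: 0.0455
```

Emit:
play_rows:
  targets:
    - [[120, 0, 0, 0.03, 0], [120, 0, 0, 0.04, 0], [120, 0, 0, 0.04, 0], [120, 0, 0, 0.035, 0], [120, 0, 0, 0.018, 0]]

```text
t: 36.15
tool_pos: [0.4612, -0.0672, 0.0914]
tcp_rot: [[0.997, -0.072, -0.003], [-0.072, -0.997, 0.001], [-0.004, -0.0, -1.0]]
contact_force: [0.2, 0.0, 0.2]
width: 0.0451
```

Emit:
play_rows:
  targets:
    - [[120, 0, 0, 0, 0], [255, 0, 0, 0, 0], [255, 0, 0, 0, 0], [255, 0, 0, 0, 0], [255, 0, 0, 0, 0]]

```text
t: 36.65
tool_pos: [0.4635, -0.0681, 0.0961]
tcp_rot: [[0.997, -0.074, 0.002], [-0.074, -0.997, 0.0], [0.002, -0.0, -1.0]]
contact_force: [-4.3, 1.9, 7.1]
width: 0.0162
```

```bash
python3 go.py .4437 -.327 .093 -.075
```

```text
t 36.6 tcp [ 0.4635 -0.0681  0.0961] ang -0.074 tilt [ 0.002  0.    -1.   ] w 0.0162 F [-4.3  1.9  7.1] q [-0.15  0.06 -0.42  1.1   0.    1.5 ]
shift (after turning) [-0.0004  0.2597  0.0031] turn 0.001
```

Sliding gently so that the jars stay put.

Emit:
play_rows:
  targets:
    - [[255, 0, 0.005, 0, 0], [255, 0, 0.01, 0, 0], [255, 0, 0.015, 0, 0], [255, 0, 0.02, 0, 0], [255, 0, 0.02, 0, 0]]

```text
t: 37.15
tool_pos: [0.4584, -0.1384, 0.0961]
tcp_rot: [[0.997, -0.073, 0.002], [-0.073, -0.997, 0.0], [0.002, -0.0, -1.0]]
contact_force: [-1.8, 3.0, 5.8]
width: 0.0161
```

Emit:
play_rows:
  targets:
    - [[255, 0, 0.02, 0, 0], [255, 0, 0.02, 0, 0], [255, 0, 0.02, 0, 0], [255, 0, 0.02, 0, 0], [255, 0, 0.02, 0, 0]]

```text
t: 37.65
tool_pos: [0.4511, -0.2386, 0.0961]
tcp_rot: [[0.997, -0.074, 0.002], [-0.074, -0.997, -0.0], [0.002, 0.0, -1.0]]
contact_force: [-1.4, 2.5, 5.1]
width: 0.016
```

Emit:
play_rows:
  targets:
    - [[255, 0, 0.02, 0, 0], [255, 0, 0.015, 0, 0], [255, 0, 0.01, 0, 0], [255, 0, 0.01, 0, 0], [255, 0, 0, 0, 0]]

```text
t: 38.15
tool_pos: [0.447, -0.2949, 0.0961]
tcp_rot: [[0.997, -0.075, 0.002], [-0.075, -0.997, -0.003], [0.002, 0.003, -1.0]]
contact_force: [-2.4, -2.4, 5.5]
width: 0.0161
```

```bash
python3 go.py .4437 -.327 .093 -.075
```

```text
t 38.1 tcp [ 0.447  -0.2949  0.0961] ang -0.075 tilt [ 0.002 -0.003 -1.   ] w 0.0161 F [-2.4 -2.4  5.5] q [-0.58  0.18 -0.28  1.11 -0.    1.06]
shift (after turning) [-0.0009  0.0323  0.0031] turn -0.000
```

Emit:
play_rows:
  targets:
    - [[255, 0, 0.007, 0, 0], [255, 0, 0.007, 0, 0], [255, 0, 0.006, 0, 0], [255, 0, 0.004, 0, 0], [255, 0, 0, 0, 0]]

```text
t: 38.65
tool_pos: [0.4453, -0.318, 0.0961]
tcp_rot: [[0.997, -0.074, 0.002], [-0.074, -0.997, -0.002], [0.002, 0.002, -1.0]]
contact_force: [-3.0, -1.2, 5.8]
width: 0.016
```

Emit:
play_rows:
  targets:
    - [[255, 0, 0.004, 0, 0], [255, 0, 0.004, 0, 0], [255, 0, 0.003, 0, 0], [255, 0, 0, 0, 0], [255, 0, 0, 0, 0]]

```text
t: 39.15
tool_pos: [0.4446, -0.3274, 0.0961]
tcp_rot: [[0.997, -0.074, 0.002], [-0.074, -0.997, 0.0], [0.002, -0.0, -1.0]]
contact_force: [-2.0, 5.1, 6.4]
width: 0.0159
```

Emit:
play_rows:
  targets:
    - [[255, 0, 0.002, 0, 0], [255, 0, 0.002, 0, 0], [255, 0, 0, 0, 0], [255, 0, 0, 0, 0], [255, 0, 0, 0, 0]]

```text
t: 39.65
tool_pos: [0.4446, -0.3275, 0.0961]
tcp_rot: [[0.997, -0.071, 0.004], [-0.071, -0.997, 0.008], [0.003, -0.008, -1.0]]
contact_force: [-0.6, 18.6, 12.4]
width: 0.0161
```

The stop is reached: travel is 0.259 m and the force is rising. Release and retreat.

Emit:
play_rows:
  targets:
    - [[255, 0, -0.003, 0, 0], [255, 0, 0, 0, 0], [120, 0, 0, 0, 0], [120, 0, 0, 0, 0], [120, 0, 0, 0, 0]]

```text
t: 40.15
tool_pos: [0.4441, -0.3291, 0.0946]
tcp_rot: [[0.997, -0.074, 0.001], [-0.074, -0.997, -0.001], [0.001, 0.001, -1.0]]
contact_force: [-0.0, 0.2, -0.2]
width: 0.0453
```

Emit:
play_rows:
  targets:
    - [[120, 0, 0, -0.02, 0], [120, 0, 0, -0.03, 0], [120, 0, 0, -0.035, 0], [120, 0, 0, -0.035, 0], [120, 0, 0, -0.032, 0]]

```text
t: 40.65
tool_pos: [0.4439, -0.3289, 0.2481]
tcp_rot: [[0.997, -0.074, 0.001], [-0.074, -0.997, -0.001], [0.001, 0.001, -1.0]]
contact_force: [0.8, -0.4, 0.6]
width: 0.0454
```

Emit:
play_rows:
  targets:
    - [[120, -0.04, 0, 0, 0], [120, -0.04, 0, 0, 0], [120, -0.04, 0, 0, 0], [120, -0.04, 0, 0, 0], [120, 0, 0, 0, 0]]

```text
t: 41.15
tool_pos: [0.2809, -0.3163, 0.2471]
tcp_rot: [[0.997, -0.077, -0.0], [-0.077, -0.997, -0.001], [-0.0, 0.001, -1.0]]
contact_force: [0.4, 0.2, -0.3]
width: 0.0454
```

```bash
python3 go.py .44 -.327 .26 -.075
python3 - <<'E'
from h import *
im,d=r.camera("top");P=cloud("top",d);h=cv2.cvtColor(im,cv2.COLOR_BGR2HSV);Z=P[...,2]
m=((Z>.085)&(Z<.14)&(abs(P[...,1]+.33)<.06)&(abs(P[...,0]-.444)<.04)&(h[...,2]<60)).astype(np.uint8)
n,L,st,c=cv2.connectedComponentsWithStats(m)
for i in range(1,n): print("knob",st[i],onz("top",[c[i]],.123).round(4))
cv2.imwrite("pics/c9.png",cv2.resize(im[120:270,150:510],None,fx=2.2,fy=2.2))
E
```

```text
t 41.1 tcp [ 0.2809 -0.3163  0.2471] ang -0.077 tilt [-0.    -0.001 -1.   ] w 0.0454 F [ 0.4  0.2 -0.3] q [-0.84 -0.07 -0.2   1.43 -0.    0.8 ]
shift (after turning) [ 0.1595 -0.0012 -0.0129] turn -0.002
knob [458 194   3  12  19] [[ 0.4661 -0.3683  0.123 ]]
knob [441 204   9   6  40] [[ 0.4429 -0.3267  0.123 ]]
```

View pics/c9.png

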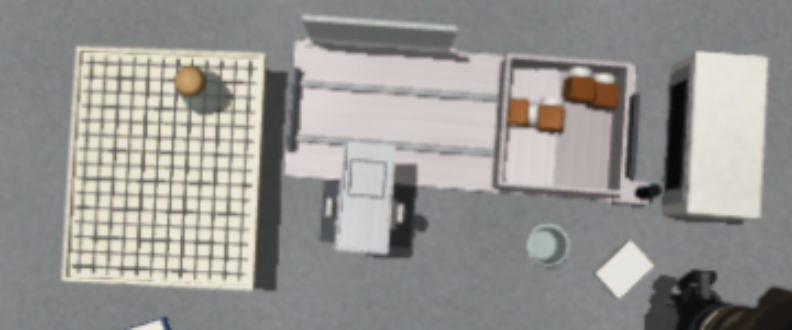

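The carrier is against the hand-over stop with four jars inside. The knob is at crop (648,192), and the flask, beaker and timer are in place. Handing in.

```bash
python3 -c "
from bench import r
print(r.hand_in())"
```

```text
the job is handed in; nothing more can be done
None
```

The job is handed in. All four jars present (there was no fifth) are in the carrier, and the carrier stands at the hand-over stop. It took about 41 s of robot time, with no drops and no re-grasps.

- **Order:** I slid the carrier to the loading stop first, then set the jars one by one on the tray's marked square. The tray swung back level after each jar. Last, I slid the carrier to the other end.
- **Stops:** Both stops were felt as a rise in push force. The gripper moved 0.259 m between them. The last top view put the knob at (0.443, -0.327), which agrees with the gripper to about 2 mm.
- **Last look:** The top view after the retreat shows four jars inside the carrier walls. The flask is upright, the beaker and timer look unmoved, and the gripper is clear of everything.
- **What disagreed:** The jar turn angles from the side camera varied by up to about 20 degrees between looks, so I checked the last jar by hand from its bottom edges. The top and side cameras differed by 2 to 3 mm on jar positions. Neither affected a grasp.

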